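Fetch the cherry jar from the back of the organiser and restore its lane

ROBOT

A 6-joint arm with a two-finger parallel gripper is mounted at the origin on a cart in front of the work surface, level with it; the furniture and walls round the work are solid. World frame = base frame: x ahead of the robot, y to its left, z up, the work surface at z = 0. Lengths are in m, angles in rad, forces in N, time in s.
With the tool pointing down it reaches from about 0.25 to 0.725 m from the base axis. Payload 4 kg.
Tool frame: the origin (TCP) lies midway between the tips of the shut fingers; the grasp point (between the pads) lies 19 mm behind it; z points along the fingers, y is the direction in which the jaws open and shut (so a half turn about z gives the same grasp; the last joint's range is limited). The gripper opens to 85 mm and grips with 20 to 120 N. Pads are 22 mm wide; open, the fingers measure 114 mm over their backs; the gripper's body (76 mm by 85 mm) begins 54 mm behind the grasp point. The pads swing forward as they close: fully open they stand 13 mm farther back than shut.
Start: joints at [1.107, 0.241, 0.005, 1.335, 0, 1.571], TCP at [0.224, 0.447, 0.231] pointing down, gripper open.
Joint ranges: [-2.72, 2.72], [-1.05, 1.87], [-1.09, 1.28], [-1.99, 2.15], [-1.42, 1.44], [-3.14, 3.14]. Speed limits (rad/s): [2.79, 2.79, 3.14, 3.14, 3.14, 3.14].

INTERFACE

Orientations are given as a unit quaternion [x, y, z, w].
In Python, from workcell import get_obs, camera, camera_model, job_done, masks_of gives the robot as it stands.
- The arm moves only by the tool jog_arm, never from a script. Its argument "deltas" is a list that holds one entry, the list of rows, each a list of 7 numbers: the shift along the tool's x, y, z in mm, then the turn, a rotation vector about the tool's x, y, z in degrees, then the finger opening in mm, from 0 to 85.4. A call has 1 to 5 rows; each row shifts and turns the pose as measured when the row begins, along the tool's axes as they then stand; what a row does not reach is not made up. A row lasts 1/10 s, in which the tool goes at most 50 mm and 8.59 degrees, less where a joint would pass 70% of its speed; a pose out of reach is approached as far as the arm can. A call with a gripper value outside its range is refused whole. The fingers move at their own pace and stop on an object; the grip force is fixed at half the most. Time passes only in rows, so rows that do not move let the fingers close. It gives the time, the measured TCP pose, the force and the opening at its end, in the units of the state.
- get_obs(): the state, without advancing time (a new reading comes with each control period).
- camera(name): name is "scene" or "top"; returns the picture (480x640x3 uint8, red, green, blue); there is no depth.
- camera_model(name): a dict with "fovy" (degrees; the focal length in pixels is half the picture's height over the tangent of half this angle, whatever the lens; pixels are square), "cx", "cy" (the principal point, pixels), "k1" (the pictures are not rectified: a ray, as slopes to the right and down, at radius r is drawn at 1 + k1 r^2 times it, then the intrinsics apply), "pose" (4x4, takes a point from camera to world coordinates). Camera axes: x right, y down, z forward; pixel columns grow to the right and rows downward; lengths in m; the calibration is good to about 2 mm. A picture is of the moment at which its call begins. camera_model takes no time and is no camera call.
- job_done(): hands the job in, once; it reports no verdict.
Trained networks look in the newest picture that a camera, given by its name, has taken for a name from the list of things; names that differ only in an ending like _2 or _b are one class to them, and where a whole thing is asked for, a point or a joint stands for the part that bears it (a point fixed in the world has none). Each returns a list of dicts, best first, with "conf" (0 to 1); they miss things now and then, are a little off and sometimes report something else, mostly with a low value. They report only what shows in the picture. A call takes as long as a camera call.
- masks_of(target, camera): "pixels" (480x640 bool, what is visible of it) and "at" ([column, row] in pixels, amid what is visible of it).
The state is a dict: "clock": time; "joint_pos": joint angles; "joint_vel": joint speeds; "tau": joint torques, N m; "eef_pos": TCP position; "tool_rot": TCP orientation; "ft_force": force on the tool from outside, world axes, zero at the start; "ft_torque": the same for the moment, N m; "grip_width": finger opening in m.
Only numpy, scipy, OpenCV 4.12 (cv2) and the standard library are available. Lean on these libraries where they do the work, as an engineer would, in place of code of your own. Each camera call takes 0.05 s, during which the arm holds its last target. There are 200 camera calls.

TASK

The cherry jar is at the back of one lane of the steel organiser: take the two things that stand in front of it in that lane out and stand them both upright on the side tray. Then lift the jar out and set it down gently in the round jar stand. Last, put the two things back in the lane exactly where each of them stood, so that apart from the jar everything is standing where it is now; knock nothing over.

Things in the scene. Friction and masses are not known exactly. Their poses are not given: they have to be found in the camera images.
- organiser: fixed steel organiser. x of its frame runs along the lanes, front to back; y to the left lane; origin on the table. Two lanes 86 mm wide, centred at y = +-64 mm, floor z = 6 mm; a 36 mm spoon channel between. Outer width 220 mm. Walls along the lanes 3 mm thick, 95 mm high; front lip (x = -141) and back lip (x = +108) 28 mm high. Things stand in file at about x = -99 (front), -19, +61 mm (rear).
- cherry_glass_mid (a point): cherry jar: glass jar of red fruit, white lid, round, 61 mm across, 95 mm tall, 0.33 kg. The point is its centre, 47.5 mm above its underside; z up. At the rear of one lane, its lid level with the walls: little room between it and the walls beside it, so take it along the lane, one finger before it (once cleared) and one behind, over the low back lip.
- tin_mid (a point): low round food tin, 58 mm across, 72 mm tall, at the rear of the lane that the jar is not in. The point is its centre, 36 mm above its underside.
- dredger_mid (a point): steel sugar dredger with a domed sieve lid: body 58 mm across, lid 61 mm across from 102 mm up; 137 mm tall, 0.18 kg. The point is on its axis, 68.5 mm above its underside; z up. Upright at the front or middle place of either lane.
- spray_can_mid (a point): slim spray can: 57 mm across up to 150 mm, cap 54 mm across above that; 187 mm tall, 0.22 kg. The point is on its axis, 93.5 mm above its underside; z up. Upright at the front or middle place of either lane.
- cups_mid (a point): stack of upturned paper cups: 70 mm across up to 73 mm, then tapering to 50 mm at the top (60 mm at 114 mm); 150 mm tall, 0.06 kg. The point is on its axis, 75 mm above its underside; z up. Upright at the front or middle place of either lane.
- shaker_mid (a point): sprinkle shaker with a wide cap: body 62 mm across, cap 68 mm across from 112 mm up to the top; 141 mm tall, 0.22 kg. The point is on its axis, 70.5 mm above its underside; z up. Upright at the front or middle place of either lane.
- side_tray: small rectangular steel side tray, fixed, 240 mm (its x) by 125 mm (its y), rim 14 mm high. Origin under its middle, inner floor at z = 3 mm. Empty; room for two things one behind the other along its x.
- jar_stand: round steel jar stand, fixed: a shallow cup, 87 mm across at the rim, on a 94 mm foot. Origin under its middle; inside 79 mm wide at the floor, floor at z = 6 mm, rim at z = 28 mm. Empty.

How it is judged:
By the outcome, as a careful person would: the job done as asked, in the order asked, and still so for the second after the job is handed in, with the robot touching nothing.
It also fails if it takes over 136 s, if anything falls off the work surface, if the arm or the gripper's body presses on something with over 40 N, if the wrist force passes 120 N, or if a joint passes its speed limit or range.

## Working session

There is one attempt and no reset: what is moved stays moved. The work goes in short steps, Python scripts to look and compute and a tool call to move; the robot and the scene stay as the last step left them, time stands still between calls to the robot, and variables do not carry over. Pictures are saved under pics/ and viewed, about 12 in all and at most 16, crops included, and the job is handed in when it is done.

Besides the shell and the picture viewer there is one more tool, called after "Emit:" as a command line: name --argument value ..., lists and objects as JSON in quotes. jog_arm: Moves the arm, as the interface text tells. Its arguments: {"type":"object","properties":{"deltas":{"type":"array"}},"required":["deltas"]}

```bash
mkdir -p pics; ls
python3 - <<'E'
from workcell import *
import cv2,numpy as np
np.set_printoptions(precision=4,suppress=True)
for n in ("scene","top"):
    im=camera(n); cv2.imwrite(f"pics/{n}0.png",im[:,:,::-1]); m=camera_model(n); print(n,m)
    for t in ["organiser","cherry_glass_mid","tin_mid","dredger_mid","spray_can_mid","cups_mid","shaker_mid","side_tray","jar_stand"]:
        r=masks_of(t,n); print(t,[(round(d["conf"],2),np.round(d["at"]),int(d["pixels"].sum())) for d in r[:3]])
print(get_obs())
E
```

```text
pics
scene {'fovy': 44.52187486755415, 'cx': 321.63227384689617, 'cy': 235.15419971451283, 'k1': -0.0387946986566783, 'pose': array([[ 0.8503, -0.3978,  0.3447,  0.1217],
       [-0.5262, -0.6606,  0.5355, -0.6466],
       [ 0.0147, -0.6367, -0.771 ,  0.9845],
       [ 0.    ,  0.    ,  0.    ,  1.    ]])}
organiser [(0.97, array([285., 216.]), 6077)]
cherry_glass_mid [(0.63, array([300., 157.]), 637), (0.32, array([294., 200.]), 1347)]
tin_mid [(0.7, array([330., 195.]), 549)]
dredger_mid [(0.96, array([271., 161.]), 853)]
spray_can_mid [(0.66, array([258., 206.]), 1687)]
cups_mid [(0.87, array([233., 175.]), 1242)]
shaker_mid [(0.81, array([293., 196.]), 1286)]
side_tray [(0.69, array([343., 281.]), 6583), (0.17, array([287., 216.]), 6010)]
jar_stand [(0.84, array([411., 348.]), 2006), (0.42, array([301., 155.]), 598)]
top {'fovy': 45.171699964513316, 'cx': 317.2642266434902, 'cy': 243.1275251135802, 'k1': -0.06835614291028393, 'pose': array([[ 0.0193, -0.9981,  0.0593,  0.4582],
       [-0.9996, -0.0204, -0.0183, -0.0241],
       [ 0.0194, -0.0589, -0.9981,  1.3408],
       [ 0.  
[... 360 characters left out ...]
ay([263., 213.]), 609), (0.36, array([232., 242.]), 6381)]
shaker_mid [(0.65, array([263., 248.]), 939)]
side_tray [(0.86, array([333., 241.]), 5678), (0.36, array([198., 242.]), 844)]
jar_stand [(0.8, array([420., 237.]), 1243)]
{'clock': 1.0, 'joint_pos': array([ 1.107 ,  0.2406,  0.005 ,  1.3352, -0.    ,  1.5708]), 'joint_vel': array([ 0.0004,  0.0018,  0.0012, -0.0003,  0.0004,  0.0007]), 'tau': array([  0.0006, -37.2214,  25.2697,   0.0012,  -0.0001,   0.    ]), 'eef_pos': array([0.2237, 0.4472, 0.2313]), 'tool_rot': array([0.2298, 0.9732, 0.    , 0.    ]), 'ft_force': array([-0.247 , -0.3274,  0.6355]), 'ft_torque': array([ 0.0075, -0.0214,  0.0006]), 'grip_width': 0.0853529131706834}
```

Run:
```python
import cv2
a=cv2.imread("pics/top0.png");b=cv2.imread("pics/scene0.png")
cv2.imwrite("pics/top0c.png",cv2.resize(a[150:330,140:500],(800,400),interpolation=cv2.INTER_CUBIC))
cv2.imwrite("pics/scene0c.png",cv2.resize(b[100:400,180:480],(600,600),interpolation=cv2.INTER_CUBIC))
```

```text
(no output)
```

View pics/top0c.png

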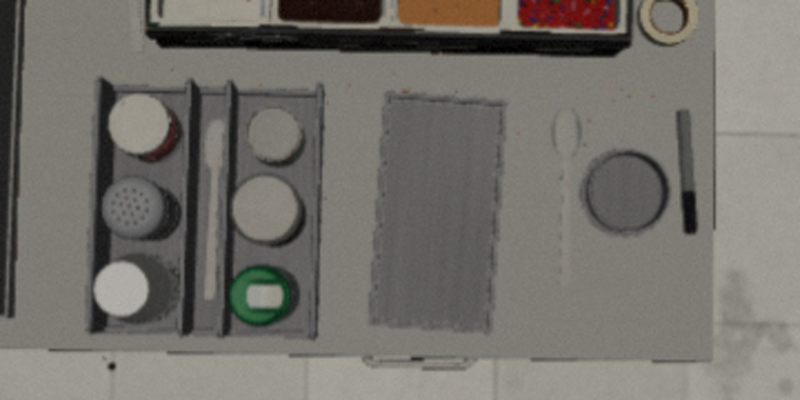

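View pics/scene0c.png

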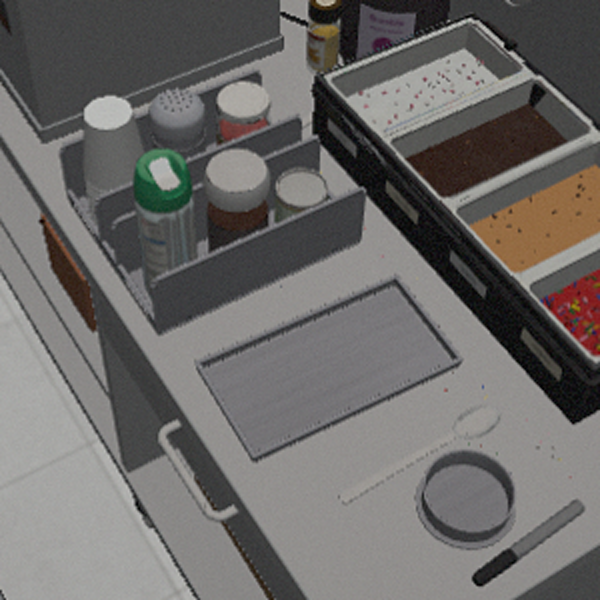

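Top view: jar lid at about (202,206), in the rear of the left lane. The dredger (200,244) and cups (195,280) stand in front of it. The right lane holds tin, shaker and spray can. The tray is at about (335,244) and the stand at (421,236). Next I'll fit positions from both cameras.

```bash
cat > h.py <<'E'
from workcell import *
import cv2,numpy as np
from scipy.optimize import minimize
np.set_printoptions(precision=4,suppress=True)
# profile: (height, radius) above underside
P=dict(cherry_glass_mid=[(0,30.5),(95,30.5)],tin_mid=[(0,29),(72,29)],
 dredger_mid=[(0,29),(102,29),(102,30.5),(115,30.5),(128,22),(137,5)],
 spray_can_mid=[(0,28.5),(150,28.5),(150,27),(187,27)],
 cups_mid=[(0,35),(73,35),(114,30),(150,25)],shaker_mid=[(0,31),(112,31),(112,34),(141,34)])
def proj(p,m):
    T=np.linalg.inv(m["pose"]); c=np.asarray(p)@T[:3,:3].T+T[:3,3]
    s=c[:,:2]/c[:,2:]; s=s*(1+m["k1"]*(s**2).sum(1,keepdims=True))
    f=240/np.tan(np.radians(m["fovy"]/2)); return s*f+[m["cx"],m["cy"]]
def unproj(uv,z,m):
    f=240/np.tan(np.radians(m["fovy"]/2)); d=(np.asarray(uv,float)-[m["cx"],m["cy"]])/f; s=d.copy()
    for _ in range(10): s=d/(1+m["k1"]*(s**2).sum(1,keepdims=True))
    r=np.c_[s,np.ones(len(s))]@m["pose"][:3,:3].T; o=m["pose"][:3,3]
    return (o+r*((z-o[2])/r[:,2])[:,None])[:,:2]
a=np.linspace(0,2*np.pi,48,endpoint=False); C=np.c_[np.cos(a),np.sin(a)]
S=4
def fit(name,cam,base,mask=None,x0=None,zclip=40):
    m=camera_model(cam)
    if mask is None:
        r=masks_of(name,cam)
        if not r: return None
        mask=r[0]["pixels"]
    ys,xs=np.nonzero(mask); o=np.array([xs.min()-25,ys.min()-25]); w,h=xs.max()+26-o[0],ys.max()+26-o[1]
    M=np.zeros((h,w),np.uint8); M[ys-o[1],xs-o[0]]=255
    M=cv2.resize(M,None,fx=S,fy=S,interpolation=cv2.INTER_LINEAR)>127
    pr=np.array(P[name])/1000
    def cost(q):
        zc=np.clip(q[2],0,pr[-1,0]-.002)
        hs=np.r_[zc,pr[pr[:,0]>zc,0]]; rs=np.r_[np.interp(zc,pr[:,0],pr[:,1]),pr[pr[:,0]>zc,1]]
        pts=np.vstack([np.c_[q[:2]+C*rr,np.full(48,base+hh)] for hh,rr in zip(hs,rs)])
        uv=((proj(pts,m)-o+.5)*S-.5).astype(np.float32)
        I=np.zeros(M.shape,np.uint8); cv2.fillConvexPoly(I,np.round(cv2.convexHull(uv)*16).astype(np.int32),1,shift=4)
        I=I>0; return 1-(I&M).sum()/(I|M).sum()
    if x0 is None: x0=unproj([[xs.mean(),ys.mean()]],base+pr[-1,0]*.8,m)[0]
    best=None
    for z0 in (.02,.05,.09):
        s=np.array([*x0,z0]); 
        r=minimize(cost,s,method="Nelder-Mead",options=dict(initial_simplex=np.vstack([s,s+[.015,0,0],s+[0,.015,0],s+[0,0,.03]]),xatol=2e-4,fatol=1e-4))
        if best is None or r.fun<best.fun: best=r
    return best.x,1-best.fun
E
python3 - <<'E'
from h import *
for c in ("top","scene"): camera(c)
for n in P:
    for c in ("top","scene"): print(n[:8],c,*fit(n,c,.006))
m=camera_model("top")
g=lambda u:np.array(u)*360/800*1.0+[140,150]
# organiser wall tops corners & tray & stand by crop clicks
print("org wall tops z.1",unproj(g([[98,80],[90,332],[322,86],[315,337],[188,82],[232,82]]),.098,m))
print("tray rim",unproj(g([[388,94],[505,103],[371,323],[490,331]]),.014,m))
r=masks_of("jar_stand","top")[0]["pixels"]; ys,xs=np.nonzero(r); (c,rad)=cv2.minEnclosingCircle(np.c_[xs,ys].astype(np.float32)); print("stand",c,rad,unproj([[xs.mean(),ys.mean()],c],.014,m))
r=masks_of("side_tray","top")[0]["pixels"]; ys,xs=np.nonzero(r); b=cv2.minAreaRect(np.c_[xs,ys].astype(np.float32)); print("tray",b,unproj(cv2.boxPoints(b),.01,m),unproj([b[0]],.01,m))
# box front: bottom edge row ~45 in crop
print("box z.1",unproj(g([[150,45],[630,55]]),.1,m),unproj(g([[150,45]]),.0,m))
E
```

```text
cherry_g top [0.6078 0.2027 0.0069] 0.9736191261335532
cherry_g scene [0.5364 0.2229 0.0524] 0.9174917491749175
tin_mid top [0.6036 0.0729 0.0328] 0.9420618556701031
tin_mid scene [0.6012 0.0705 0.0634] 0.8310976972948804
dredger_ top [0.5245 0.2008 0.021 ] 0.9507564296520423
dredger_ scene [0.5253 0.2006 0.0762] 0.9112554112554112
spray_ca top [0.4447 0.075  0.0399] 0.9604264392324093
spray_ca scene [0.4406 0.0668 0.0723] 0.916072208472849
cups_mid top [0.4493 0.2052 0.0153] 0.9482564679415073
cups_mid scene [0.4473 0.2024 0.0739] 0.8513625866050808
shaker_m top [0.5251 0.0734 0.0354] 0.9349975796971164
shaker_m scene [0.5205 0.066  0.078 ] 0.888604587407475
org wall tops z.1 [[0.6503 0.2446]
 [0.4051 0.2442]
 [0.6489 0.0256]
 [0.4048 0.0269]
 [0.6501 0.1565]
 [0.651  0.1135]]
tray rim [[ 0.6549 -0.04  ]
 [ 0.6482 -0.1623]
 [ 0.4166 -0.0271]
 [ 0.4107 -0.1502]]
stand (420.77642822265625, 236.43902587890625) 20.011852264404297 [[ 0.5574 -0.2885]
 [ 0.5575 -0.2881]]
tray ((337.0870666503906, 245.47640991210938), (56.02289962768555, 105.285400390625), 3.2704875469207764) [[ 0.414  -0.0252]
 [ 0.6576 -0.0342]
 [ 0.6531 -0.1646]
 [ 0.409  -0.1542]] [[ 0.5328 -0.0944]]
box z.1 [[ 0.6855  0.1945]
 [ 0.6863 -0.2761]] [[0.7038 0.2121]]
```

Emit:
jog_arm --deltas '[[[0, 0, -15, 0, 0, -6.65, 85], [0, 0, -15, 0, 0, -6.65, 85], [0, 0, -15, 0, 0, -6.65, 85], [0, 0, -15, 0, 0, -6.65, 85]]]'

```text
clock: 2.2
eef_pos: [0.2229, 0.4456, 0.2904]
tool_rot: [-0.009, 1.0, -0.003, -0.002]
ft_force: [-0.2, 0.3, 0.4]
grip_width: 0.0851
```

Emit:
jog_arm --deltas '[[[-28, -30, 0, 0, 0, 0, 85], [-28, -30, 0, 0, 0, 0, 85], [-28, -30, 0, 0, 0, 0, 85], [-28, -30, 0, 0, 0, 0, 85], [-28, -30, 0, 0, 0, 0, 85]]]'

```text
clock: 2.7
eef_pos: [0.3685, 0.3001, 0.2934]
tool_rot: [-0.017, 1.0, 0.001, 0.0]
ft_force: [-0.1, -0.1, 0.1]
grip_width: 0.0849
```

Emit:
jog_arm --deltas '[[[-27, -32, 0, 0, 0, 1.9, 85], [-27, -32, 0, 0, 0, 0, 85], [-27, -32, 0, 0, 0, 0, 85], [0, 0, 0, 0, 0, 0, 85]]]'

```text
clock: 3.1
eef_pos: [0.4562, 0.1975, 0.2934]
tool_rot: [0.004, 1.0, 0.001, 0.002]
ft_force: [-0.4, 1.5, 1.0]
grip_width: 0.0849
```

```bash
cat > go.py <<'E'
# usage: go.py x y z [yaw deg of tool y] : remaining move in tool axes
import sys; from h import *; from scipy.spatial.transform import Rotation as R
o=get_obs(); q=R.from_quat(o["tool_rot"]); t=np.array(sys.argv[1:4],float)
print("pos",o["eef_pos"],"clock",o["clock"],"j",o["joint_pos"],"F",o["ft_force"],"w",o["grip_width"])
print("tool shift mm",q.inv().apply(t-o["eef_pos"])*1000)
if len(sys.argv)>4:
    y=np.radians(float(sys.argv[4])); Y=[np.cos(y),np.sin(y),0]; Z=[0,0,-1]
    T=R.from_matrix(np.c_[np.cross(Y,Z),Y,Z]); print("turn deg",np.degrees((q.inv()*T).as_rotvec()))
E
python3 go.py .449 .2035 .104 90
python3 - <<'E'
from h import *
im=camera("scene"); cv2.imwrite("pics/s1.png",cv2.resize(im[40:260,160:400,::-1],(655,600)))
E
```

```text
pos [0.4562 0.1975 0.2934] clock 3.1 j [ 0.4086  0.2147  0.1321  1.485  -0.0003  0.4157] F [-0.4338  1.5008  1.0294] w 0.08491297579501182
tool shift mm [  7.8688   5.786  189.431 ]
turn deg [ 0.0603  0.1745 -0.406 ]
```

View pics/s1.png

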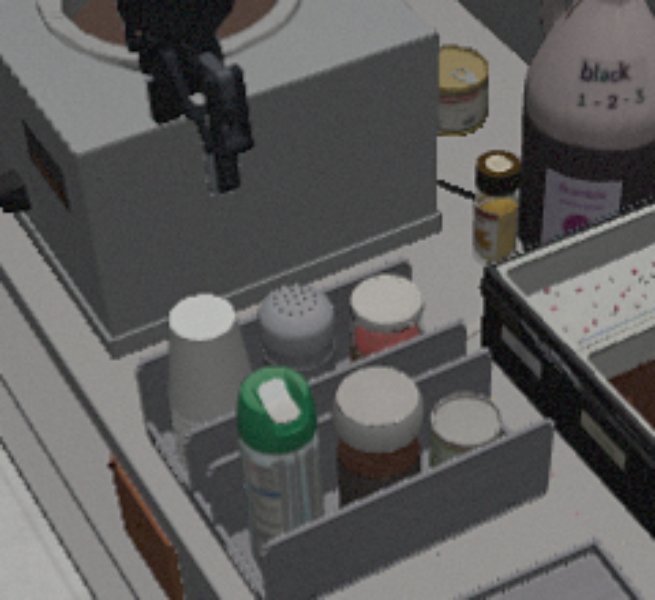

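The picture shows the gripper above the cups, clear of everything; the wall tops are at about lid level. I'll descend onto the cups.

Emit:
jog_arm --deltas '[[[4, 3, 35, 0, 0, -0.4, 85], [4, 3, 35, 0, 0, 0, 85], [0, 0, 35, 0, 0, 0, 85], [0, 0, 0, 0, 0, 0, 85]]]'

```text
clock: 3.55
eef_pos: [0.4465, 0.2081, 0.1873]
tool_rot: [-0.002, 1.0, 0.003, 0.003]
ft_force: [-0.6, -0.6, 0.3]
grip_width: 0.0849
```

```bash
python3 go.py .4485 .204 .104 90
```

```text
pos [0.4465 0.2081 0.1873] clock 3.55 j [ 0.4343  0.2445 -0.1067  1.2123  0.0029  0.431 ] F [-0.5925 -0.5821  0.2681] w 0.08488714229951363
tool shift mm [-1.5243 -4.5608 83.3042]
turn deg [0.3246 0.3106 0.1899]
```

Emit:
jog_arm --deltas '[[[-1.5, -4, 28, 0.3, 0.3, 0, 85], [0, 0, 28, 0, 0, 0, 85], [0, 0, 22, 0, 0, 0, 85], [0, 0, 0, 0, 0, 0, 85]]]'

```text
clock: 3.95
eef_pos: [0.4498, 0.2095, 0.1138]
tool_rot: [-0.005, 1.0, 0.002, 0.004]
ft_force: [-0.3, 0.4, -0.8]
grip_width: 0.085
```

```bash
python3 go.py .4485 .204 .104 90
```

```text
pos [0.4498 0.2095 0.1138] clock 3.95 j [ 0.435   0.3119 -0.2198  1.0307  0.0014  0.4256] F [-0.3138  0.4289 -0.7958] w 0.08502010045923603
tool shift mm [ 1.4298 -5.5435  9.7492]
turn deg [0.2765 0.4051 0.5415]
```

Emit:
jog_arm --deltas '[[[1, -4, 5, 0.3, 0.4, 0.5, 85], [0, -3, 5, 0, 0, 0, 85], [0, 0, 0, 0, 0, 0, 85]]]'

```text
clock: 4.25
eef_pos: [0.4515, 0.2046, 0.1083]
tool_rot: [-0.001, 1.0, 0.001, 0.003]
ft_force: [-0.2, -0.1, -0.3]
grip_width: 0.0853
```

```bash
python3 go.py .4485 .204 .104 90
```

```text
pos [0.4515 0.2046 0.1083] clock 4.25 j [ 0.4258  0.3179 -0.2273  1.019  -0.0004  0.4236] F [-0.1659 -0.1274 -0.2636] w 0.08526024679303879
tool shift mm [ 3.0148 -0.6523  4.2645]
turn deg [0.1367 0.3587 0.1253]
```

Emit:
jog_arm --deltas '[[[2, 0, 3, 0, 0, 0, 85], [1, 0, 0, 0, 0, 0, 75], [0, 0, 0, 0, 0, 0, 65], [0, 0, 0, 0, 0, 0, 55], [0, 0, 0, 0, 0, 0, 45]]]'

```text
clock: 4.75
eef_pos: [0.4507, 0.2052, 0.1088]
tool_rot: [-0.001, 1.0, 0.002, 0.006]
ft_force: [0.8, -0.3, -0.7]
grip_width: 0.0569
```

Emit:
jog_arm --deltas '[[[0, 0, 0, 0, 0, 0, 40], [0, 0, 0, 0, 0, 0, 40], [0, 0, 0, 0, 0, 0, 40]]]'

```text
clock: 5.05
eef_pos: [0.4503, 0.2051, 0.1084]
tool_rot: [-0.001, 1.0, 0.002, 0.006]
ft_force: [0.8, -0.6, 0.3]
grip_width: 0.0569
```

```bash
python3 go.py .4485 .204 .104 90
```

```text
pos [0.4503 0.2051 0.1084] clock 5.05 j [ 0.4279  0.3119 -0.2357  1.0106 -0.0009  0.4265] F [ 0.8205 -0.6409  0.309 ] w 0.05686659128617572
tool shift mm [ 1.8608 -1.0808  4.3705]
turn deg [0.2529 0.6778 0.0765]
```

Emit:
jog_arm --deltas '[[[0, 0, -15, 0, 0.3, 0, 40], [0, 0, -30, 0, 0.2, 0, 40], [0, 0, -45, 0, 0, 0, 40], [0, 0, -45, 0, 0, 0, 40], [0, 0, -45, 0, 0, 0, 40]]]'

```text
clock: 5.55
eef_pos: [0.4443, 0.202, 0.2846]
tool_rot: [-0.001, 1.0, -0.002, -0.009]
ft_force: [0.9, 0.3, -0.8]
grip_width: 0.0567
```

Emit:
jog_arm --deltas '[[[0, 0, -18, 0, 0, 0, 40], [0, 0, 0, 0, 0, 0, 40]]]'

```text
clock: 5.75
eef_pos: [0.4473, 0.2033, 0.31]
tool_rot: [-0.001, 1.0, 0.0, -0.003]
ft_force: [0.0, -0.3, -2.7]
grip_width: 0.0569
```

```bash
python3 go.py .475 -.090 .31 87
python3 - <<'E'
from h import *
im=camera("scene"); cv2.imwrite("pics/s2.png",im[:,:,::-1])
E
```

```text
pos [0.4473 0.2033 0.31  ] clock 5.75 j [0.4248 0.2087 0.1667 1.5345 0.0031 0.4231] F [ 0.0139 -0.281  -2.6819] w 0.05691078632052818
tool shift mm [ -27.2574 -293.3934   -0.3462]
turn deg [ 0.0205 -0.3673  3.0938]
```

View pics/s2.png

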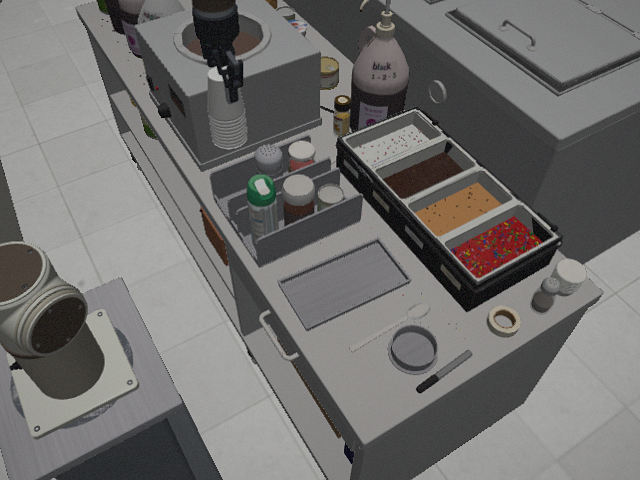

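Cups are lifted cleanly (near (228,105)). I'll carry them over the spray can to the tray.

Emit:
jog_arm --deltas '[[[-2, -20, 0, 0, 0, 0, 40], [-4, -35, 0, 0, 0, 0, 40], [-4, -40, 0, 0, 0, 0, 40], [-4, -40, 0, 0, 0, 0, 40], [-4, -40, 0, 0, 0, 0, 40]]]'

```text
clock: 6.3
eef_pos: [0.4621, 0.0271, 0.2973]
tool_rot: [-0.007, 1.0, -0.001, -0.012]
ft_force: [0.6, -0.4, -0.7]
grip_width: 0.0568
```

Emit:
jog_arm --deltas '[[[-4, -40, 0, 0, 0, 0, 40], [-4, -35, 0, 0, 0, 0, 40], [-2, -20, 0, 0, 0, 0, 40], [0, 0, 0, 0, 0, 0, 40]]]'

```text
clock: 6.7
eef_pos: [0.469, -0.0755, 0.2869]
tool_rot: [-0.003, 1.0, -0.001, -0.021]
ft_force: [-0.6, 0.2, -1.0]
grip_width: 0.0569
```

```bash
python3 go.py .475 -.090 .1064 90
```

```text
pos [ 0.469  -0.0755  0.2869] clock 6.7 j [-0.1549  0.2068  0.1044  1.509  -0.0075 -0.1616] F [-0.6236  0.2255 -1.0457] w 0.0568683517685566
tool shift mm [-13.3521 -14.3455 180.1189]
turn deg [-0.0591 -2.3626  0.3927]
```

Emit:
jog_arm --deltas '[[[-4, -5, 20, 0, -1.2, 0.2, 40], [-3, -5, 40, 0, -1.2, 0.2, 40], [-2, -4, 40, 0, 0, 0, 40], [0, 0, 40, 0, 0, 0, 40], [0, 0, 0, 0, 0, 0, 40]]]'

```text
clock: 7.2
eef_pos: [0.4713, -0.0866, 0.1352]
tool_rot: [0.0, 1.0, 0.002, -0.004]
ft_force: [-1.5, 0.0, -1.0]
grip_width: 0.0565
```

```bash
python3 go.py .475 -.090 .1064 90
```

```text
pos [ 0.4713 -0.0866  0.1352] clock 7.2 j [-0.1829  0.2729 -0.2128  1.0939  0.0019 -0.1829] F [-1.469   0.0364 -1.0053] w 0.05652742925432508
tool shift mm [-3.9041 -3.4963 28.7428]
turn deg [ 0.1993 -0.4813 -0.0017]
```

Emit:
jog_arm --deltas '[[[-2, -2, 8, 0.2, -0.4, 0, 40], [-2, -2, 8, 0, 0, 0, 40], [0, 0, 6, 0, 0, 0, 40], [0, 0, 0, 0, 0, 0, 40]]]'

```text
clock: 7.6
eef_pos: [0.4752, -0.0883, 0.1134]
tool_rot: [-0.002, 1.0, 0.001, -0.002]
ft_force: [-1.1, -0.4, -0.3]
grip_width: 0.0568
```

```bash
python3 go.py .475 -.090 .1064 90
```

```text
pos [ 0.4752 -0.0883  0.1134] clock 7.6 j [-0.1841  0.2976 -0.2413  1.0352  0.0007 -0.1872] F [-1.1106 -0.3935 -0.2541] w 0.056810686475298716
tool shift mm [ 0.217  -1.7241  7.0101]
turn deg [ 0.0731 -0.1789  0.179 ]
```

Emit:
jog_arm --deltas '[[[0, 0, 3, 0, 0, 0, 40], [0, 0, 3, 0, 0, 0, 40], [0, 0, 1, 0, 0, 0, 40], [0, 0, 0, 0, 0, 0, 40]]]'

```text
clock: 8.0
eef_pos: [0.4773, -0.0883, 0.1084]
tool_rot: [-0.002, 1.0, 0.0, 0.001]
ft_force: [0.0, 0.2, -1.6]
grip_width: 0.0568
```

```bash
python3 go.py .475 -.090 .1064 90
```

```text
pos [ 0.4773 -0.0883  0.1084] clock 8.0 j [-0.1835  0.3029 -0.2484  1.0178  0.0009 -0.187 ] F [ 0.0371  0.2277 -1.5713] w 0.05681968314761476
tool shift mm [ 2.3296 -1.6929  2.0334]
turn deg [0.0355 0.1028 0.2011]
```

Continue to contact, then release.

Emit:
jog_arm --deltas '[[[0, 0, 2, 0, 0, 0, 40], [0, 0, 1.5, 0, 0, 0, 40], [0, 0, 0, 0, 0, 0, 40]]]'

```text
clock: 8.3
eef_pos: [0.478, -0.0885, 0.1055]
tool_rot: [-0.002, 1.0, 0.0, 0.002]
ft_force: [-0.3, 0.2, 0.1]
grip_width: 0.0569
```

Emit:
jog_arm --deltas '[[[0, 0, 0, 0, 0, 0, 60], [0, 0, 0, 0, 0, 0, 70], [0, 0, 0, 0, 0, 0, 85], [0, 0, 0, 0, 0, 0, 85]]]'

```text
clock: 8.7
eef_pos: [0.4779, -0.0886, 0.1055]
tool_rot: [-0.002, 1.0, 0.0, 0.002]
ft_force: [-0.0, 0.1, 0.3]
grip_width: 0.0851
```

Emit:
jog_arm --deltas '[[[0, 0, -20, 0, 0, 0, 85], [0, 0, -40, 0, 0, 0, 85], [0, 0, -40, 0, 0, 0, 85], [0, 0, -40, 0, 0, 0, 85], [0, 0, -40, 0, 0, 0, 85]]]'

```text
clock: 9.2
eef_pos: [0.4728, -0.0878, 0.2844]
tool_rot: [-0.002, 1.0, 0.002, -0.007]
ft_force: [1.7, -0.1, -0.1]
grip_width: 0.0851
```

```bash
python3 go.py .5245 .2008 .30 0
python3 - <<'E'
from h import *
for c in ("top","scene"):
    im=camera(c)
    for n in ("cups_mid","dredger_mid"): print(c,n,fit(n,c,.003 if n[0]=='c' else .006))
    for n in ("tin_mid","cherry_glass_mid"): print(c,n,fit(n,c,.006)) if c=="top" else 0
cv2.imwrite("pics/s3.png",im[60:420,140:620,::-1])
E
```

```text
pos [ 0.4728 -0.0878  0.2844] clock 9.2 j [-0.1841  0.1968  0.0863  1.4739  0.0009 -0.1873] F [ 1.7061 -0.0783 -0.1341] w 0.08510590620256278
tool shift mm [-52.441  288.4583 -15.3363]
turn deg [-0.4438 -0.7455 90.1822]
top cups_mid (array([ 0.6124, -0.0682, -0.0486]), np.float64(0.35061526797690556))
top dredger_mid (array([0.5251, 0.2029, 0.0044]), np.float64(0.9662822945555394))
top tin_mid (array([0.6026, 0.0722, 0.0531]), np.float64(0.9408930292322518))
top cherry_glass_mid (array([0.6073, 0.2019, 0.0197]), np.float64(0.9638152797148613))
scene cups_mid (array([ 0.4757, -0.0927,  0.0048]), np.float64(0.9656008571589692))
scene dredger_mid (array([0.5261, 0.2018, 0.0763]), np.float64(0.9133203476176206))
```

View pics/s3.png

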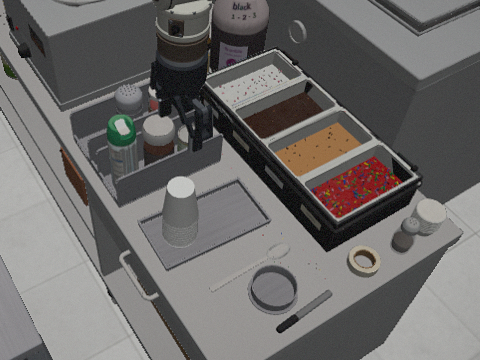

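Cups stand upright on the tray (~(180,210) in the crop). Next is the dredger, with the jaws along the lane.

Emit:
jog_arm --deltas '[[[-4, 20, -5, 0, 0, 8, 85], [0, 0, -5, 0, 0, 8.5, 85], [0, 0, -5, 0, 0, 8.5, 85], [0, 0, -5, 0, 0, 8.5, 85], [0, 0, -2, 0, 0, 8.5, 85]]]'

```text
clock: 10.1
eef_pos: [0.4732, -0.0665, 0.2962]
tool_rot: [0.363, 0.932, -0.003, -0.016]
ft_force: [-0.0, -0.3, -0.3]
grip_width: 0.0849
```

Emit:
jog_arm --deltas '[[[0, 0, -2, 0, 0, 8.5, 85], [0, 0, -2, 0, 0, 8.5, 85], [0, 0, 0, 0, 0, 8.5, 85], [0, 0, 0, 0, 0, 8.5, 85], [0, 0, 0, 0, 0, 8.5, 85]]]'

```text
clock: 10.6
eef_pos: [0.4705, -0.066, 0.2936]
tool_rot: [0.679, 0.734, -0.012, -0.019]
ft_force: [0.1, -0.3, -0.7]
grip_width: 0.0851
```

```bash
python3 go.py .525 .202 .30 0
```

```text
pos [ 0.4705 -0.066   0.2936] clock 10.6 j [-0.1403  0.2103  0.1259  1.5323  0.0015  1.3519] F [ 0.0781 -0.2517 -0.6883] w 0.0850611589353644
tool shift mm [262.9761  75.0856  -6.7173]
turn deg [-2.5752 -0.5549  4.4956]
```

Emit:
jog_arm --deltas '[[[0, 0, -4, -2.5, -0.5, 4.5, 85], [30, 6, -3, 0, 0, 0, 85], [40, 8, -2, 0, 0, 0, 85], [40, 8, -2, 0, 0, 0, 85], [40, 8, -2, 0, 0, 0, 85]]]'

```text
clock: 11.1
eef_pos: [0.4994, 0.083, 0.2994]
tool_rot: [0.713, 0.701, -0.005, -0.005]
ft_force: [1.5, -0.2, 0.2]
grip_width: 0.0851
```

Emit:
jog_arm --deltas '[[[40, 8, -2, 0, 0, 0, 85], [40, 8, -2, 0, 0, 0, 85], [25, 5, 0, 0, 0, 0, 75], [0, 0, 0, 0, 0, 0, 70]]]'

```text
clock: 11.5
eef_pos: [0.521, 0.1961, 0.2962]
tool_rot: [0.711, 0.703, -0.01, -0.008]
ft_force: [-0.2, -0.1, -0.4]
grip_width: 0.0698
```

```bash
python3 go.py .525 .202 .15 0
```

```text
pos [0.521  0.1961 0.2962] clock 11.5 j [0.357  0.3628 0.3401 1.5725 0.0055 1.9398] F [-0.1533 -0.1254 -0.3875] w 0.06984580354211622
tool shift mm [  6.4893   7.5515 146.0548]
turn deg [-1.4188  0.2007 -0.6925]
```

Emit:
jog_arm --deltas '[[[3, 3, 30, -0.7, 0.1, -0.4, 72], [3, 3, 40, -0.7, 0, -0.3, 72], [0, 1, 35, 0, 0, 0, 72], [0, 0, 0, 0, 0, 0, 72]]]'

```text
clock: 11.9
eef_pos: [0.5249, 0.2002, 0.1845]
tool_rot: [0.706, 0.708, -0.004, 0.0]
ft_force: [-0.6, -0.0, -0.1]
grip_width: 0.072
```

```bash
python3 go.py .525 .202 .094 0
```

```text
pos [0.5249 0.2002 0.1845] clock 11.9 j [ 0.3662  0.3908  0.0924  1.2786 -0.0034  1.9353] F [-0.5568 -0.0259 -0.0868] w 0.07202443893171916
tool shift mm [ 2.2419  0.4738 90.4621]
turn deg [-0.2651  0.3084  0.1011]
```

Emit:
jog_arm --deltas '[[[1, 0, 20, -0.2, 0.2, 0, 72], [1, 0, 20, 0, 0, 0, 72], [1, 0, 15, 0, 0, 0, 72], [0, 0, 5, 0, 0, 0, 72], [0, 0, 0, 0, 0, 0, 72]]]'

```text
clock: 12.4
eef_pos: [0.526, 0.1997, 0.1273]
tool_rot: [0.708, 0.706, -0.001, 0.001]
ft_force: [-0.6, 0.4, -0.3]
grip_width: 0.0719
```

```bash
python3 go.py .525 .202 .094 0
```

```text
pos [0.526  0.1997 0.1273] clock 12.4 j [ 0.3641  0.4275 -0.0068  1.1373 -0.0025  1.9376] F [-0.6416  0.4333 -0.3219] w 0.0719465344516477
tool shift mm [ 2.425  -1.0046 33.2578]
turn deg [ 0.0045  0.1492 -0.1556]
```

Emit:
jog_arm --deltas '[[[2, -1, 10, 0, 0, 0, 72], [2, -1, 10, 0, 0, 0, 72], [0, 0, 8, 0, 0, 0, 72], [0, 0, 4, 0, 0, 0, 72], [0, 0, 0, 0, 0, 0, 72]]]'

```text
clock: 12.9
eef_pos: [0.5261, 0.2042, 0.0963]
tool_rot: [0.708, 0.706, 0.002, 0.002]
ft_force: [-0.3, -0.2, -0.9]
grip_width: 0.0721
```

```bash
python3 go.py .525 .202 .094 0
```

```text
pos [0.5261 0.2042 0.0963] clock 12.9 j [ 0.3716  0.4539 -0.0526  1.0597 -0.0026  1.9458] F [-0.3169 -0.1996 -0.8893] w 0.07212052574598211
tool shift mm [-2.1942 -1.059   2.2934]
turn deg [ 0.3     0.0419 -0.1925]
```

Emit:
jog_arm --deltas '[[[-2, -1, 1, 0, 0, 0, 72], [-1, 0, 0, 0, 0, 0, 72], [0, 0, 0, 0, 0, 0, 66], [0, 0, 0, 0, 0, 0, 60], [0, 0, 0, 0, 0, 0, 50]]]'

```text
clock: 13.4
eef_pos: [0.5254, 0.2011, 0.0962]
tool_rot: [0.708, 0.706, 0.002, 0.002]
ft_force: [0.7, -0.5, -1.9]
grip_width: 0.0593
```

Emit:
jog_arm --deltas '[[[0, 0, 0, 0, 0, 0, 45], [0, 0, 0, 0, 0, 0, 45], [0, 0, 0, 0, 0, 0, 45]]]'

```text
clock: 13.7
eef_pos: [0.5254, 0.2011, 0.0961]
tool_rot: [0.708, 0.706, 0.002, 0.002]
ft_force: [-0.2, -0.6, 0.8]
grip_width: 0.059
```

```bash
python3 go.py .525 .202 .094 0
```

```text
pos [0.5254 0.2011 0.0961] clock 13.7 j [ 0.367   0.4499 -0.0594  1.0555 -0.0025  1.941 ] F [-0.2409 -0.6407  0.8412] w 0.05902512547642528
tool shift mm [ 0.8706 -0.383   2.1343]
turn deg [ 0.3666  0.0099 -0.1886]
```

Emit:
jog_arm --deltas '[[[0, 0, -8, 0, 0, 0, 45], [0, 0, -15, 0, 0, 0, 45], [0, 0, -25, 0, 0, 0, 45], [0, 0, -20, 0, 0, 0, 45], [0, 0, 0, 0, 0, 0, 45]]]'

```text
clock: 14.2
eef_pos: [0.5235, 0.2005, 0.1655]
tool_rot: [0.708, 0.706, -0.0, 0.001]
ft_force: [0.7, -0.8, -1.5]
grip_width: 0.0588
```

```bash
python3 go.py .525 .202 .30 0;  python3 - <<'E'
from h import *
im=camera("scene"); cv2.imwrite("pics/s4.png",cv2.resize(im[40:260,160:400,::-1],(655,600)))
print(fit("dredger_mid","scene",.006+get_obs()["eef_pos"][2]-.0961))
E
```

```text
pos [0.5235 0.2005 0.1655] clock 14.2 j [ 0.3673  0.3943  0.047   1.2228 -0.0028  1.9413] F [ 0.7403 -0.7653 -1.4797] w 0.05876309862194092
tool shift mm [   1.199     1.7543 -134.459 ]
turn deg [ 0.0959  0.1351 -0.1872]
(array([0.5261, 0.2039, 0.005 ]), np.float64(0.8974937641050006))
```

View pics/s4.png

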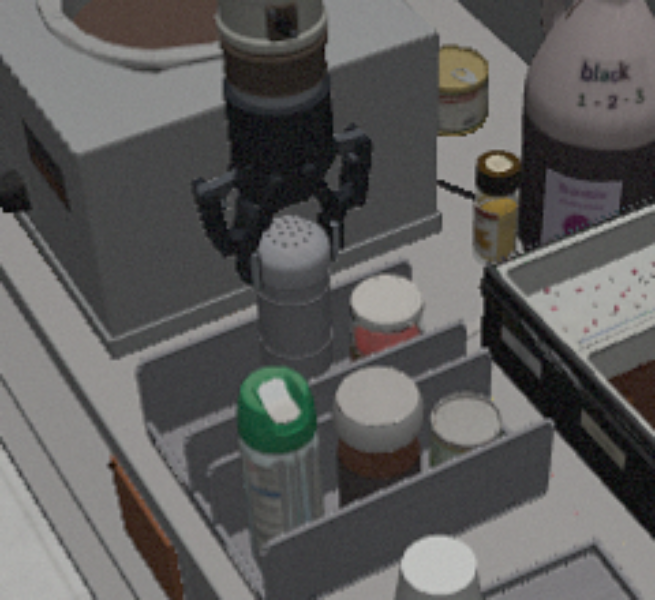

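Dredger is held upright at its lid (~(292,270) in the crop). I'll raise it and carry it across.

Emit:
jog_arm --deltas '[[[0, 0, -30, 0, 0, 0, 45], [0, 0, -40, 0, 0, 0, 45], [0, 0, -40, 0, 0, 0, 45], [0, 0, -25, 0, 0, 0, 45], [0, 0, 0, 0, 0, 0, 45]]]'

```text
clock: 14.8
eef_pos: [0.5183, 0.1989, 0.2916]
tool_rot: [0.708, 0.706, -0.011, -0.003]
ft_force: [-0.2, 0.5, -1.7]
grip_width: 0.0593
```

Emit:
jog_arm --deltas '[[[-20, 4, -3, 0, 0, 0, 45], [-35, 8, -3, 0, 0, 0, 45], [-38, 9, -3, 0, 0, 0, 45], [-38, 9, -3, 0, 0, 0, 45], [-38, 9, -3, 0, 0, 0, 45]]]'

```text
clock: 15.3
eef_pos: [0.5546, 0.03, 0.2934]
tool_rot: [0.704, 0.71, -0.019, -0.01]
ft_force: [0.2, 0.5, -2.6]
grip_width: 0.0592
```

Emit:
jog_arm --deltas '[[[-38, 9, -3, 0, 0, 0, 45], [-38, 9, -2, 0, 0, 0, 45], [-30, 7, 0, 0, 0, 0, 45], [-15, 3, 0, 0, 0, 0, 45], [0, 0, 0, 0, 0, 0, 45]]]'

```text
clock: 15.8
eef_pos: [0.5808, -0.1002, 0.2826]
tool_rot: [0.706, 0.707, -0.026, -0.018]
ft_force: [-0.6, 1.0, -2.0]
grip_width: 0.059
```

```bash
python3 go.py .592 -.096 .0931 0
```

```text
pos [ 0.5808 -0.1002  0.2826] clock 15.8 j [-0.16    0.467   0.4607  1.6244 -0.0208  1.4093] F [-0.6205  1.0487 -1.9801] w 0.0590027224696747
tool shift mm [  6.188   23.034  188.3911]
turn deg [-3.5752  0.6284  0.1193]
```

Emit:
jog_arm --deltas '[[[2, 5, 10, -1.8, 0.3, 0, 45], [2, 5, 25, -1.8, 0.3, 0, 45], [0, 3, 40, 0, 0, 0, 45], [0, 0, 35, 0, 0, 0, 45], [0, 0, 0, 0, 0, 0, 45]]]'

```text
clock: 16.3
eef_pos: [0.5893, -0.0888, 0.1631]
tool_rot: [0.704, 0.71, 0.0, -0.004]
ft_force: [-0.9, 0.1, -1.1]
grip_width: 0.0589
```

```bash
python3 go.py .592 -.096 .0931 0
```

```text
pos [ 0.5893 -0.0888  0.1631] clock 16.3 j [-0.152   0.4699  0.1578  1.2646  0.0047  1.4112] F [-0.921   0.0512 -1.0621] w 0.05893199898121669
tool shift mm [-7.5725  3.0515 69.9034]
turn deg [-0.2938 -0.3199  0.4329]
```

Emit:
jog_arm --deltas '[[[-3, 1, 15, -0.3, -0.2, 0.3, 45], [-3, 1, 20, 0, 0, 0, 45], [-2, 0, 18, 0, 0, 0, 45], [0, 0, 7, 0, 0, 0, 45], [0, 0, 0, 0, 0, 0, 45]]]'

```text
clock: 16.8
eef_pos: [0.5923, -0.0902, 0.1057]
tool_rot: [0.704, 0.711, 0.002, -0.001]
ft_force: [-0.7, -0.7, -2.4]
grip_width: 0.0591
```

```bash
python3 go.py .592 -.096 .0931 0
```

```text
pos [ 0.5923 -0.0902  0.1057] clock 16.8 j [-0.1534  0.5112  0.0687  1.1267  0.0045  1.4073] F [-0.6938 -0.7334 -2.3636] w 0.059117567479768526
tool shift mm [-5.8587 -0.3799 12.5665]
turn deg [ 0.1342 -0.2425  0.5775]
```

Emit:
jog_arm --deltas '[[[-3, 0, 4, 0, 0, 0.5, 45], [-3, 0, 4, 0, 0, 0, 45], [0, 0, 3, 0, 0, 0, 45], [0, 0, 0, 0, 0, 0, 45]]]'

```text
clock: 17.2
eef_pos: [0.595, -0.0959, 0.0982]
tool_rot: [0.706, 0.708, 0.004, 0.002]
ft_force: [-0.4, -0.3, -2.2]
grip_width: 0.0592
```

Emit:
jog_arm --deltas '[[[0, 0, 1.5, 0, 0, 0, 45], [0, 0, 1, 0, 0, 0, 45], [0, 0, 0, 0, 0, 0, 45]]]'

```text
clock: 17.5
eef_pos: [0.5954, -0.0962, 0.0962]
tool_rot: [0.707, 0.708, 0.005, 0.002]
ft_force: [-0.7, 0.4, -1.0]
grip_width: 0.0591
```

```bash
python3 go.py .592 -.096 .0931 0
```

```text
pos [ 0.5954 -0.0962  0.0962] clock 17.5 j [-0.1627  0.521   0.0584  1.099   0.005   1.4067] F [-0.7247  0.4066 -0.991 ] w 0.05910466926196891
tool shift mm [ 0.206  -3.4166  3.0648]
turn deg [ 0.5686 -0.1962  0.0826]
```

Emit:
jog_arm --deltas '[[[0, 0, 2, 0.4, 0, 0, 45], [0, 0, 1.5, 0, 0, 0, 45], [0, 0, 0, 0, 0, 0, 45]]]'

```text
clock: 17.8
eef_pos: [0.5957, -0.0962, 0.0933]
tool_rot: [0.707, 0.708, 0.002, -0.0]
ft_force: [-0.4, -0.2, -1.4]
grip_width: 0.0593
```

Emit:
jog_arm --deltas '[[[0, 0, 1, 0, 0, 0, 45], [0, 0, 0.5, 0, 0, 0, 45], [0, 0, 0, 0, 0, 0, 45]]]'

```text
clock: 18.1
eef_pos: [0.5956, -0.0961, 0.0933]
tool_rot: [0.707, 0.708, 0.003, 0.0]
ft_force: [0.1, 0.6, -1.0]
grip_width: 0.0591
```

```bash
python3 go.py .592 -.096 .0931 0
```

```text
pos [ 0.5956 -0.0961  0.0933] clock 18.1 j [-0.1619  0.5282  0.0626  1.1017  0.0038  1.4073] F [ 0.064   0.5677 -1.0319] w 0.05913026710856044
tool shift mm [ 0.1204 -3.6152  0.1804]
turn deg [ 0.2284 -0.1806  0.0914]
```

Emit:
jog_arm --deltas '[[[0, 0, 0.5, 0, 0, 0, 45], [0, 0, 0, 0, 0, 0, 64], [0, 0, 0, 0, 0, 0, 72], [0, 0, 0, 0, 0, 0, 80], [0, 0, 0, 0, 0, 0, 80]]]'

```text
clock: 18.6
eef_pos: [0.5966, -0.0962, 0.0928]
tool_rot: [0.707, 0.708, 0.003, 0.001]
ft_force: [-0.5, 0.1, 1.0]
grip_width: 0.0797
```

Emit:
jog_arm --deltas '[[[0, 0, -15, 0, 0, 0, 80], [0, 0, -35, 0, 0, 0, 80], [0, 0, -40, 0, 0, 0, 80], [0, 0, -40, 0, 0, 0, 80], [0, 0, -10, 0, 0, 0, 80]]]'

```text
clock: 19.1
eef_pos: [0.5937, -0.0964, 0.2328]
tool_rot: [0.707, 0.708, 0.0, -0.003]
ft_force: [0.1, 0.0, -0.1]
grip_width: 0.0801
```

```bash
python3 go.py .6075 .2025 .22 0;  python3 - <<'E'
from h import *
im=camera("scene"); print(fit("dredger_mid","scene",.003),fit("cups_mid","scene",.003))
cv2.imwrite("pics/s5.png",im[60:420,140:620,::-1])
camera("top"); print(fit("dredger_mid","top",.003),fit("cherry_glass_mid","top",.006),fit("spray_can_mid","top",.006),fit("shaker_mid","top",.006))
E
```

```text
pos [ 0.5937 -0.0964  0.2328] clock 19.1 j [-0.1629  0.4497  0.3083  1.4333  0.0038  1.4063] F [ 0.0582  0.0292 -0.1258] w 0.08010633449151017
tool shift mm [298.7824  14.3426  14.0935]
turn deg [-0.1868 -0.2542  0.0928]
(array([ 0.5971, -0.0948, -0.0172]), np.float64(0.9554154469714028)) (array([0.5222, 0.0703, 0.0788]), np.float64(0.8564437194127243))
None (array([0.6082, 0.2035, 0.0058]), np.float64(0.9734638959485723)) (array([0.4447, 0.073 , 0.0604]), np.float64(0.9569779643231899)) (array([0.5249, 0.0735, 0.0116]), np.float64(0.9613188307273963))
```

View pics/s5.png

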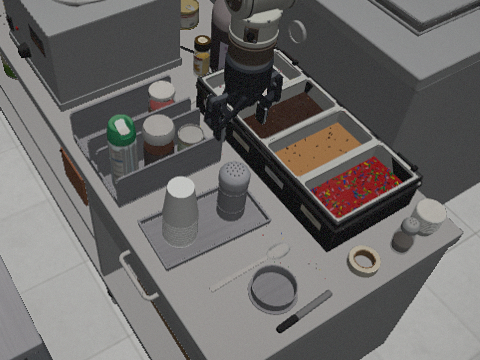

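Both stand on the tray. Now the jar.

Emit:
jog_arm --deltas '[[[25, 1, -3, 0, 0, 0, 80], [40, 2, -3, 0, 0, 0, 80], [42, 2, -3, 0, 0, 0, 80], [42, 2, -3, 0, 0, 0, 80], [42, 2, -2, 0, 0, 0, 80]]]'

```text
clock: 20.0
eef_pos: [0.5979, 0.0941, 0.2335]
tool_rot: [0.711, 0.703, -0.008, -0.011]
ft_force: [0.6, -0.5, 0.6]
grip_width: 0.0801
```

Emit:
jog_arm --deltas '[[[42, 3, -2, 0, 0, 0, 80], [35, 3, -2, 0, 0, 0, 80], [20, 1, 0, 0, 0, 0, 80], [0, 0, 0, 0, 0, 0, 80]]]'

```text
clock: 20.4
eef_pos: [0.6037, 0.2009, 0.2324]
tool_rot: [0.708, 0.706, -0.011, -0.014]
ft_force: [0.2, 0.3, 0.9]
grip_width: 0.08
```

```bash
python3 go.py .608 .203 .12 0
```

```text
pos [0.6037 0.2009 0.2324] clock 20.4 j [0.3142 0.5515 0.4702 1.5216 0.0146 1.8884] F [0.1766 0.2606 0.9391] w 0.0800124010457977
tool shift mm [  1.7023   8.2443 112.1704]
turn deg [-2.0098 -0.225  -0.207 ]
```

Emit:
jog_arm --deltas '[[[1, 2, 20, -1, 0, -0.2, 80], [1, 2, 30, -1, 0, 0, 80], [0, 1, 30, 0, 0, 0, 80], [0, 0, 15, 0, 0, 0, 80], [0, 0, 0, 0, 0, 0, 80]]]'

```text
clock: 20.9
eef_pos: [0.6059, 0.2001, 0.1303]
tool_rot: [0.707, 0.707, -0.001, -0.001]
ft_force: [-0.1, -0.6, 0.0]
grip_width: 0.08
```

```bash
python3 go.py .608 .203 .047 0
```

```text
pos [0.6059 0.2001 0.1303] clock 20.9 j [0.3184 0.5719 0.2391 1.2415 0.0011 1.8898] F [-0.0689 -0.5814  0.0072] w 0.08002377148653123
tool shift mm [ 2.9223  2.3913 83.2737]
turn deg [-0.2124  0.002  -0.0363]
```

Emit:
jog_arm --deltas '[[[2, 1.5, 8, -0.2, 0, 0, 80], [2, 1, 10, 0, 0, 0, 80], [0, 0, 15, 0, 0, 0, 80], [0, 0, 15, 0, 0, 0, 80], [0, 0, 0, 0, 0, 0, 80]]]'

```text
clock: 21.4
eef_pos: [0.6108, 0.2029, 0.0819]
tool_rot: [0.708, 0.706, 0.002, 0.001]
ft_force: [-0.4, 0.2, 0.2]
grip_width: 0.0798
```

```bash
python3 go.py .608 .203 .047 0
```

```text
pos [0.6108 0.2029 0.0819] clock 21.4 j [ 0.3209  0.6125  0.1778  1.1319 -0.0006  1.8951] F [-0.3553  0.2376  0.1899] w 0.07976833845351108
tool shift mm [ 0.091  -2.9932 34.8528]
turn deg [ 0.2377 -0.0456 -0.1915]
```

Emit:
jog_arm --deltas '[[[0, -2, 10, 0.2, 0, 0, 80], [0, -2, 12, 0, 0, 0, 80], [0, 0, 9, 0, 0, 0, 80], [0, 0, 0, 0, 0, 0, 80]]]'

```text
clock: 21.8
eef_pos: [0.6083, 0.2034, 0.0506]
tool_rot: [0.708, 0.706, 0.002, 0.001]
ft_force: [0.0, 0.4, -0.0]
grip_width: 0.0799
```

```bash
python3 go.py .608 .203 .047 0
```

```text
pos [0.6083 0.2034 0.0506] clock 21.8 j [0.3224 0.6359 0.1316 1.0619 0.0006 1.8967] F [ 0.009   0.4326 -0.0241] w 0.0798894066128602
tool shift mm [-0.3918 -0.3021  3.5496]
turn deg [ 0.2398 -0.1143 -0.2007]
```

Emit:
jog_arm --deltas '[[[0, 0, 2, 0, 0, 0, 80], [0, 0, 1, 0, 0, 0, 72], [0, 0, 0, 0, 0, 0, 65], [0, 0, 0, 0, 0, 0, 58], [0, 0, 0, 0, 0, 0, 50]]]'

```text
clock: 22.3
eef_pos: [0.6089, 0.2037, 0.0486]
tool_rot: [0.708, 0.706, 0.003, 0.001]
ft_force: [0.3, 0.9, -3.2]
grip_width: 0.0592
```

Emit:
jog_arm --deltas '[[[0, 0, 0, 0, 0, 0, 45], [0, 0, 0, 0, 0, 0, 45], [0, 0, 0, 0, 0, 0, 45]]]'

```text
clock: 22.6
eef_pos: [0.6089, 0.2037, 0.0485]
tool_rot: [0.708, 0.706, 0.003, 0.001]
ft_force: [0.3, -0.5, -1.6]
grip_width: 0.059
```

Emit:
jog_arm --deltas '[[[0, 0, -8, 0, 0, 0, 45], [0, 0, -15, 0, 0, 0, 45], [0, 0, -15, 0, 0, 0, 45], [0, 0, 0, 0, 0, 0, 45]]]'

```text
clock: 23.0
eef_pos: [0.6071, 0.2029, 0.0862]
tool_rot: [0.708, 0.706, 0.001, 0.0]
ft_force: [0.3, -0.8, -2.1]
grip_width: 0.0587
```

```bash
python3 go.py .608 .203 .23 0;python3 - <<'E'
from h import *
im=camera("scene"); cv2.imwrite("pics/s6.png",cv2.resize(im[100:220,200:360,::-1],(640,480)))
E
```

```text
pos [0.6071 0.2029 0.0862] clock 23.0 j [0.3224 0.6044 0.1756 1.1407 0.0004 1.8967] F [ 0.299  -0.8353 -2.0899] w 0.058748926250711285
tool shift mm [   0.1686    1.0607 -143.7923]
turn deg [ 0.0577 -0.0437 -0.1988]
```

View pics/s6.png

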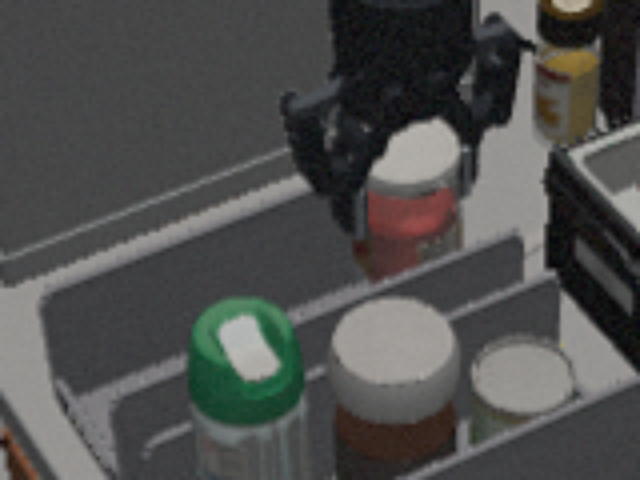

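Jar is held upright and rising ((415,190) in the crop). I'll raise it and carry it to the stand.

Emit:
jog_arm --deltas '[[[0, 0, -25, 0, 0, 0, 45], [0, 0, -35, 0, 0, 0, 45], [0, 0, -40, 0, 0, 0, 45], [0, 0, -40, 0, 0, 0, 45], [0, 0, -15, 0, 0, 0, 45]]]'

```text
clock: 23.55
eef_pos: [0.6018, 0.201, 0.2343]
tool_rot: [0.708, 0.706, -0.009, -0.005]
ft_force: [1.1, -0.8, -2.9]
grip_width: 0.0588
```

Emit:
jog_arm --deltas '[[[-20, -2, -3, 0, 0, 0, 45], [-35, -3, -3, 0, 0, 0, 45], [-40, -3, -3, 0, 0, 0, 45], [-40, -4, -3, 0, 0, 0, 45], [-40, -4, -3, 0, 0, 0, 45]]]'

```text
clock: 24.05
eef_pos: [0.5845, 0.0246, 0.2469]
tool_rot: [0.705, 0.71, -0.01, -0.006]
ft_force: [0.7, -0.2, -2.6]
grip_width: 0.0593
```

```bash
python3 go.py .5575 -.2885 .25 0
```

```text
pos [0.5845 0.0246 0.2469] clock 24.05 j [ 0.0446  0.4283  0.3111  1.4771 -0.005   1.6085] F [ 0.698  -0.1613 -2.5593] w 0.05925060761680593
tool shift mm [-312.9122  -29.2004   -0.6323]
turn deg [-1.3342  0.3404  0.3997]
```

Emit:
jog_arm --deltas '[[[-35, -2, -3, 0, 0, 0, 45], [-40, -3, -4, 0, 0, 0, 45], [-40, -3, -4, 0, 0, 0, 45], [-40, -4, -3, 0, 0, 0, 45], [-40, -4, -3, 0, 0, 0, 45]]]'

```text
clock: 24.55
eef_pos: [0.5629, -0.1812, 0.2579]
tool_rot: [0.705, 0.709, -0.015, -0.011]
ft_force: [0.7, 0.2, -3.3]
grip_width: 0.0585
```

Emit:
jog_arm --deltas '[[[-40, -4, -2, 0, 0, 0, 45], [-35, -3, 0, 0, 0, 0, 45], [-20, -2, 0, 0, 0, 0, 45], [0, 0, 0, 0, 0, 0, 45]]]'

```text
clock: 24.95
eef_pos: [0.5475, -0.2881, 0.254]
tool_rot: [0.709, 0.705, -0.018, -0.016]
ft_force: [-0.1, 0.2, -3.1]
grip_width: 0.059
```

```bash
python3 go.py .5575 -.2885 .12 0
```

```text
pos [ 0.5475 -0.2881  0.254 ] clock 24.95 j [-0.4722  0.5169  0.4682  1.5629 -0.0249  1.1047] F [-0.1475  0.2111 -3.08  ] w 0.05903934060206467
tool shift mm [  0.1443  16.4033 133.3872]
turn deg [-2.7301  0.216  -0.3174]
```

Emit:
jog_arm --deltas '[[[0, 3, 20, -1.3, 0.1, -0.3, 45], [0, 3, 30, -1.3, 0.1, 0, 45], [0, 2, 30, 0, 0, 0, 45], [0, 0, 20, 0, 0, 0, 45], [0, 0, 0, 0, 0, 0, 45]]]'

```text
clock: 25.45
eef_pos: [0.5487, -0.2872, 0.1448]
tool_rot: [0.708, 0.706, -0.001, -0.005]
ft_force: [-0.2, 1.0, -2.3]
grip_width: 0.059
```

```bash
python3 - <<'E'
from h import *
P["jar_stand"]=[(0,47),(3,47),(3,43.5),(28,43.5)]
im0=cv2.imread("pics/scene0.png")
for c in ("scene","top"):
    im=camera(c); r=masks_of("jar_stand",c); print(c,[(d["conf"],d["at"],d["pixels"].sum()) for d in r])
    if r: print(fit("jar_stand",c,0,mask=r[0]["pixels"]))
    print("jar",fit("cherry_glass_mid",c,get_obs()["eef_pos"][2]-.0425), get_obs()["eef_pos"])
    if c=="scene": cv2.imwrite("pics/s7.png",cv2.resize(im[220:420,320:520,::-1],(600,600)))
E
python3 go.py .5575 -.2885 .06 0
```

```text
scene [(0.87, [412.2, 352.3], np.int64(1697)), (0.74, [372.8, 250.4], np.int64(1573)), (0.39, [318.1, 275.5], np.int64(2229)), (0.31, [280.5, 199.8], np.int64(8250))]
(array([ 0.5451, -0.3021,  0.0801]), np.float64(0.8298187072138704))
jar (array([ 0.5327, -0.3054,  0.0412]), np.float64(0.6154755931474446)) [ 0.5519 -0.2888  0.1499]
top [(0.81, [414.6, 239.6], np.int64(616)), (0.55, [419.5, 239.1], np.int64(312))]
(array([ 0.5541, -0.2822,  0.0588]), np.float64(0.49641864443019035))
jar (array([ 0.5474, -0.2695,  0.1162]), np.float64(0.4110924369747899)) [ 0.553  -0.2895  0.1514]
pos [ 0.553  -0.2895  0.1514] clock 25.75 j [-0.4826  0.5259  0.2179  1.26    0.0005  1.0911] F [ 0.0963  0.8062 -3.1316] w 0.058853503759147135
tool shift mm [ 1.1318  4.2572 91.4208]
turn deg [ 0.1571  0.0501 -0.163 ]
```

View pics/s7.png

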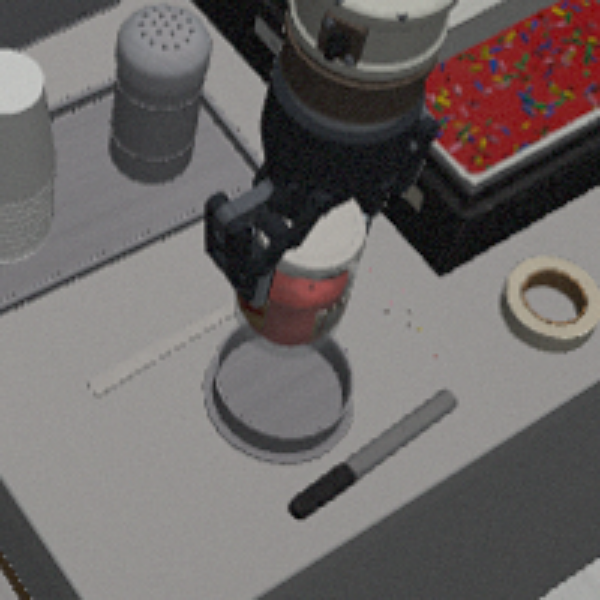

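Run:
```python
from h import *
m=camera_model("scene"); print(unproj([[414,347.5]],.028,m))
# project candidate centres and circle extents for comparison in s7 and scene0c coordinates
im=cv2.resize(cv2.imread("pics/scene0.png")[290:400,350:480],None,fx=5,fy=5,interpolation=cv2.INTER_CUBIC)
c=np.array([.5575,-.2885])
for z,r,col in((.028,.0435,(0,0,255)),(0,.047,(0,255,0)),(.006,.0395,(255,0,0))):
    uv=(proj(np.c_[c+C*r,np.full(48,z)],m)-[350,290]+.5)*5-.5
    cv2.polylines(im,[np.round(uv).astype(int)],True,col,1)
cv2.imwrite("pics/s8.png",im)
```

```text
[[ 0.5539 -0.2972]]
```

View pics/s8.png

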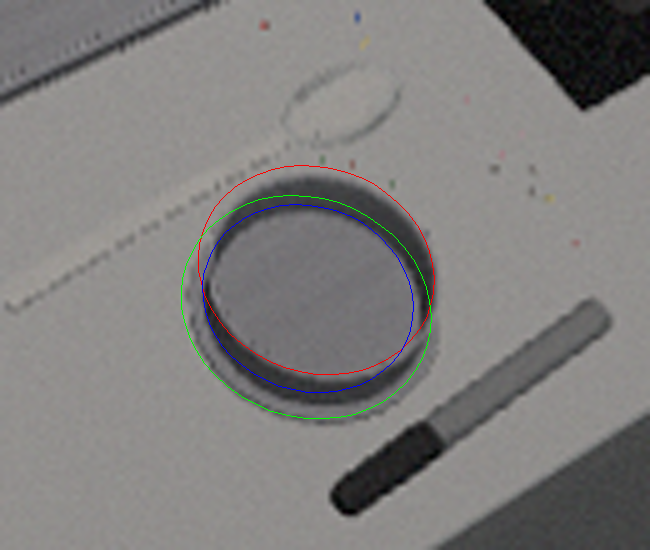

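The overlay of the estimated centre on the stand shows 1–1.5 px of offset (~2 mm), and the cup has ±9 mm of slack. I'll aim at (0.557, -0.290).

Emit:
jog_arm --deltas '[[[0, 3, 15, 0, 0, 0, 45], [0, 2, 25, 0, 0, 0, 45], [0, 0, 20, 0, 0, 0, 45], [0, 0, 5, 0, 0, 0, 45], [0, 0, 0, 0, 0, 0, 45]]]'

```text
clock: 26.25
eef_pos: [0.5624, -0.291, 0.0871]
tool_rot: [0.708, 0.706, 0.002, 0.006]
ft_force: [-0.4, 0.4, -3.0]
grip_width: 0.0591
```

```bash
python3 go.py .557 -.290 .0485 0
```

```text
pos [ 0.5624 -0.291   0.0871] clock 26.25 j [-0.4779  0.5816  0.1377  1.1137  0.0007  1.0953] F [-0.4299  0.4065 -3.0491] w 0.05908975736968472
tool shift mm [ 1.2281 -5.8259 38.549 ]
turn deg [ 0.6853  0.3074 -0.1377]
```

Emit:
jog_arm --deltas '[[[0, -3, 4, 0.5, 0.3, 0, 45], [0, -3, 4, 0, 0, 0, 45], [0, -1, 3, 0, 0, 0, 45], [0, 0, 0, 0, 0, 0, 45]]]'

```text
clock: 26.65
eef_pos: [0.5564, -0.2919, 0.0777]
tool_rot: [0.708, 0.706, 0.002, 0.003]
ft_force: [0.3, -0.3, -3.5]
grip_width: 0.0589
```

```bash
python3 go.py .557 -.290 .0485 0
```

```text
pos [ 0.5564 -0.2919  0.0777] clock 26.65 j [-0.4838  0.5858  0.1186  1.0973  0.0014  1.0894] F [ 0.3104 -0.2538 -3.5229] w 0.05892168306603788
tool shift mm [ 1.9495  0.4068 29.2295]
turn deg [ 0.3564  0.0955 -0.1392]
```

Emit:
jog_arm --deltas '[[[1, 0, 7, 0.3, 0, 0, 45], [1, 0, 7, 0, 0, 0, 45], [0, 0, 5, 0, 0, 0, 45], [0, 0, 3, 0, 0, 0, 45], [0, 0, 0, 0, 0, 0, 45]]]'

```text
clock: 27.15
eef_pos: [0.5569, -0.2899, 0.0545]
tool_rot: [0.708, 0.706, -0.0, 0.001]
ft_force: [-0.5, 0.3, -4.2]
grip_width: 0.0591
```

Emit:
jog_arm --deltas '[[[0, 0, 2, 0, 0, 0, 45], [0, 0, 0, 0, 0, 0, 45]]]'

```text
clock: 27.35
eef_pos: [0.5569, -0.2899, 0.0521]
tool_rot: [0.708, 0.706, -0.0, 0.001]
ft_force: [0.5, 0.2, -2.1]
grip_width: 0.059
```

```bash
python3 go.py .557 -.290 .0485 0
```

```text
pos [ 0.5569 -0.2899  0.0521] clock 27.35 j [-0.4794  0.6116  0.0915  1.0483 -0.0011  1.0937] F [ 0.5005  0.1703 -2.0755] w 0.05895988848604268
tool shift mm [-0.1218  0.0812  3.6291]
turn deg [ 0.092   0.1207 -0.1301]
```

Emit:
jog_arm --deltas '[[[0, 0, 1.5, 0, 0, 0, 45], [0, 0, 1, 0, 0, 0, 45], [0, 0, 0, 0, 0, 0, 45]]]'

```text
clock: 27.65
eef_pos: [0.5573, -0.2901, 0.05]
tool_rot: [0.708, 0.706, 0.0, 0.002]
ft_force: [-0.9, 0.2, -2.7]
grip_width: 0.0593
```

Emit:
jog_arm --deltas '[[[0, 0, 0.7, 0, 0, 0, 45], [0, 0, 0.7, 0, 0, 0, 45], [0, 0, 0, 0, 0, 0, 45]]]'

```text
clock: 27.95
eef_pos: [0.5575, -0.2903, 0.0487]
tool_rot: [0.708, 0.706, 0.0, 0.002]
ft_force: [-0.7, 0.4, -2.8]
grip_width: 0.0588
```

Emit:
jog_arm --deltas '[[[0, 0, 0.7, 0, 0, 0, 45], [0, 0, 0, 0, 0, 0, 45]]]'

```text
clock: 28.15
eef_pos: [0.5575, -0.2903, 0.048]
tool_rot: [0.708, 0.706, 0.0, 0.002]
ft_force: [-0.5, 0.2, -2.9]
grip_width: 0.0592
```

Emit:
jog_arm --deltas '[[[0, 0, 0.7, 0, 0, 0, 45], [0, 0, 0, 0, 0, 0, 45]]]'

```text
clock: 28.35
eef_pos: [0.5577, -0.2905, 0.0476]
tool_rot: [0.708, 0.706, 0.0, 0.002]
ft_force: [0.3, -0.5, -2.3]
grip_width: 0.0589
```

Emit:
jog_arm --deltas '[[[0, 0, 0.7, 0, 0, 0, 45], [0, 0, 0, 0, 0, 0, 45]]]'

```text
clock: 28.55
eef_pos: [0.5578, -0.2906, 0.0476]
tool_rot: [0.708, 0.706, 0.0, 0.003]
ft_force: [0.1, 0.0, -4.0]
grip_width: 0.059
```

Emit:
jog_arm --deltas '[[[0, 0, 0.7, 0, 0, 0, 45], [0, 0, 0, 0, 0, 0, 45]]]'

```text
clock: 28.75
eef_pos: [0.5578, -0.2908, 0.0476]
tool_rot: [0.708, 0.706, 0.0, 0.003]
ft_force: [-0.2, -0.6, -1.3]
grip_width: 0.0588
```

Height has stalled at 0.0476, so the jar is seated. Release and rise.

Emit:
jog_arm --deltas '[[[0, 0, 0, 0, 0, 0, 62], [0, 0, 0, 0, 0, 0, 68], [0, 0, 0, 0, 0, 0, 76], [0, 0, 0, 0, 0, 0, 82], [0, 0, 0, 0, 0, 0, 82]]]'

```text
clock: 29.25
eef_pos: [0.5596, -0.2914, 0.0486]
tool_rot: [0.708, 0.706, 0.001, 0.005]
ft_force: [0.1, -0.4, -0.1]
grip_width: 0.0818
```

Emit:
jog_arm --deltas '[[[0, 0, -10, 0, 0, 0, 82], [0, 0, -25, 0, 0, 0, 82], [0, 0, -40, 0, 0, 0, 82], [0, 0, -40, 0, 0, 0, 82], [0, 0, -40, 0, 0, 0, 82]]]'

```text
clock: 29.75
eef_pos: [0.5541, -0.2883, 0.2027]
tool_rot: [0.708, 0.706, -0.002, -0.003]
ft_force: [0.5, -0.8, 1.5]
grip_width: 0.082
```

Emit:
jog_arm --deltas '[[[0, 0, -30, 0, 0, 0, 82], [0, 0, 0, 0, 0, 0, 82]]]'

```text
clock: 29.95
eef_pos: [0.557, -0.2898, 0.2436]
tool_rot: [0.708, 0.706, 0.001, 0.004]
ft_force: [0.1, -0.0, 0.6]
grip_width: 0.0818
```

```bash
python3 go.py .5966 -.0962 .24 0;python3 - <<'E'
from h import *
im=camera("scene"); cv2.imwrite("pics/s9.png",cv2.resize(im[220:420,260:520,::-1],(780,600)))
camera("top"); print(fit("cherry_glass_mid","top",.006),fit("dredger_mid","top",.003),fit("cups_mid","top",.003))
E
```

```text
pos [ 0.557  -0.2898  0.2436] clock 29.95 j [-0.4791  0.4934  0.4049  1.4733 -0.0012  1.0942] F [ 0.1156 -0.0155  0.5866] w 0.08176209333403132
tool shift mm [193.6736  39.1064   2.894 ]
turn deg [ 0.4232  0.2993 -0.1406]
(array([ 0.5559, -0.2871,  0.0439]), np.float64(0.9586390927284857)) (array([ 0.5946, -0.0945,  0.0344]), np.float64(0.9653219482443147)) (array([ 0.4766, -0.0886,  0.0537]), np.float64(0.9525364520048603))
```

View pics/s9.png

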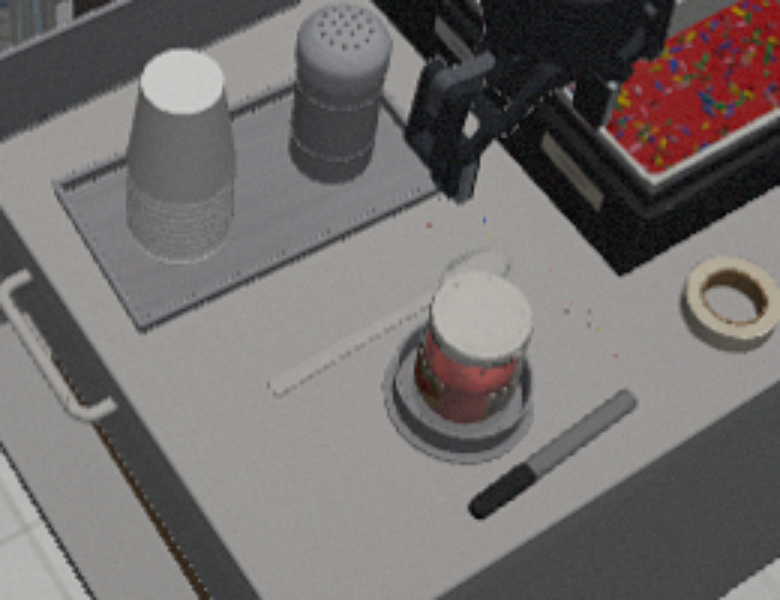

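Jar stands upright inside the stand ((475,350)), with cups and dredger upright on the tray. Back to the dredger.

Emit:
jog_arm --deltas '[[[20, 5, -2, 0.2, 0.2, 0, 78], [35, 7, -2, 0.2, 0, 0, 76], [40, 8, -2, 0, 0, 0, 76], [40, 8, -2, 0, 0, 0, 76], [35, 7, -2, 0, 0, 0, 76]]]'

```text
clock: 30.7
eef_pos: [0.5851, -0.1177, 0.2343]
tool_rot: [0.712, 0.702, -0.008, -0.015]
ft_force: [0.0, -0.6, 0.5]
grip_width: 0.076
```

Emit:
jog_arm --deltas '[[[18, 4, 0, 0, 0, 0, 76], [0, 0, 0, 0, 0, 0, 76]]]'

```text
clock: 30.9
eef_pos: [0.5884, -0.0938, 0.2305]
tool_rot: [0.709, 0.704, -0.01, -0.018]
ft_force: [-0.3, 0.2, -0.1]
grip_width: 0.0758
```

```bash
python3 go.py .5955 -.0955 .18 0
```

```text
pos [ 0.5884 -0.0938  0.2305] clock 30.9 j [-0.1612  0.4702  0.3335  1.4749  0.0061  1.4167] F [-0.3311  0.1501 -0.1416] w 0.07580986105986805
tool shift mm [-2.265   9.1078 50.1625]
turn deg [-2.2541 -0.7105 -0.4114]
```

Emit:
jog_arm --deltas '[[[-1, 3, 12, -1.1, -0.4, -0.4, 76], [-1, 3, 20, -1.1, -0.3, 0, 76], [0, 0, 15, 0, 0, 0, 76], [0, 0, 0, 0, 0, 0, 76]]]'

```text
clock: 31.3
eef_pos: [0.5905, -0.0975, 0.1765]
tool_rot: [0.707, 0.707, -0.004, -0.003]
ft_force: [-0.6, 0.2, -0.4]
grip_width: 0.0762
```

```bash
python3 go.py .5955 -.0955 .0933 0
```

```text
pos [ 0.5905 -0.0975  0.1765] clock 31.3 j [-0.1625  0.47    0.1936  1.3035 -0.0022  1.4084] F [-0.6164  0.1728 -0.4002] w 0.07620940668388744
tool shift mm [ 2.0324  5.8149 83.1509]
turn deg [-0.5354  0.0409 -0.0021]
```

Emit:
jog_arm --deltas '[[[1, 3, 4, -0.4, 0, 0, 76], [1, 3, 8, 0, 0, 0, 76], [0, 1, 8, 0, 0, 0, 76], [0, 0, 0, 0, 0, 0, 76]]]'

```text
clock: 31.7
eef_pos: [0.5976, -0.0977, 0.1548]
tool_rot: [0.708, 0.706, -0.001, -0.001]
ft_force: [-0.3, -0.1, 0.3]
grip_width: 0.0764
```

```bash
python3 go.py .5955 -.0955 .0933 0
```

```text
pos [ 0.5976 -0.0977  0.1548] clock 31.7 j [-0.1613  0.4914  0.1702  1.2525 -0.0016  1.4125] F [-0.2935 -0.0556  0.2843] w 0.07639694978932092
tool shift mm [ 2.28   -1.9128 61.4955]
turn deg [-0.174   0.0654 -0.1695]
```

Emit:
jog_arm --deltas '[[[1, -2, 10, 0, 0, 0, 76], [1, -2, 15, 0, 0, 0, 76], [0, 0, 15, 0, 0, 0, 76], [0, 0, 12, 0, 0, 0, 76], [0, 0, 0, 0, 0, 0, 76]]]'

```text
clock: 32.2
eef_pos: [0.5939, -0.0956, 0.1007]
tool_rot: [0.708, 0.706, -0.001, 0.0]
ft_force: [-0.4, 0.5, -0.1]
grip_width: 0.0759
```

```bash
python3 go.py .5955 -.0955 .0933 0
```

```text
pos [ 0.5939 -0.0956  0.1007] clock 32.2 j [-0.1587  0.5213  0.0717  1.1214 -0.0016  1.4147] F [-0.4473  0.5138 -0.1055] w 0.07587078034183098
tool shift mm [0.0942 1.5883 7.3509]
turn deg [-0.0284  0.0899 -0.1517]
```

Emit:
jog_arm --deltas '[[[0, 1.5, 3, 0, 0, 0, 76], [0, 0.5, 3, 0, 0, 0, 76], [0, 0, 1, 0, 0, 0, 76], [0, 0, 0, 0, 0, 0, 76]]]'

```text
clock: 32.6
eef_pos: [0.5972, -0.0956, 0.0945]
tool_rot: [0.708, 0.706, 0.0, 0.001]
ft_force: [0.4, 1.5, -0.1]
grip_width: 0.0759
```

```bash
python3 go.py .5955 -.0955 .0933 0
```

```text
pos [ 0.5972 -0.0956  0.0945] clock 32.6 j [-0.158   0.5308  0.0703  1.1081 -0.0016  1.4152] F [ 0.397   1.5004 -0.1381] w 0.07585421522550784
tool shift mm [ 0.1373 -1.7097  1.1627]
turn deg [ 0.1122  0.1105 -0.1382]
```

Emit:
jog_arm --deltas '[[[0, -1, 1, 0, 0, 0, 72], [0, 0, 0, 0, 0, 0, 66], [0, 0, 0, 0, 0, 0, 60], [0, 0, 0, 0, 0, 0, 50], [0, 0, 0, 0, 0, 0, 45]]]'

```text
clock: 33.1
eef_pos: [0.5968, -0.0959, 0.0951]
tool_rot: [0.708, 0.706, 0.001, 0.002]
ft_force: [0.1, 0.6, -0.9]
grip_width: 0.0594
```

Emit:
jog_arm --deltas '[[[0, 0, 0, 0, 0, 0, 45], [0, 0, 0, 0, 0, 0, 45], [0, 0, 0, 0, 0, 0, 45]]]'

```text
clock: 33.4
eef_pos: [0.5968, -0.0959, 0.095]
tool_rot: [0.708, 0.706, 0.001, 0.002]
ft_force: [-1.2, 0.2, 0.6]
grip_width: 0.0594
```

Emit:
jog_arm --deltas '[[[0, 0, -10, 0, 0, 0, 45], [0, 0, -25, 0, 0, 0, 45], [0, 0, -40, 0, 0, 0, 45], [0, 0, -45, 0, 0, 0, 45], [0, 0, -40, 0, 0, 0, 45]]]'

```text
clock: 33.9
eef_pos: [0.5907, -0.0945, 0.2517]
tool_rot: [0.708, 0.706, -0.006, -0.006]
ft_force: [0.8, -0.2, -3.1]
grip_width: 0.0589
```

Emit:
jog_arm --deltas '[[[0, 0, -20, 0, 0, 0, 45], [0, 0, 0, 0, 0, 0, 45]]]'

```text
clock: 34.1
eef_pos: [0.5937, -0.0949, 0.2806]
tool_rot: [0.708, 0.706, -0.002, -0.001]
ft_force: [-0.2, 1.1, -1.8]
grip_width: 0.0593
```

```bash
python3 go.py .5254 .2015 .28 0
```

```text
pos [ 0.5937 -0.0949  0.2806] clock 34.1 j [-0.1578  0.4422  0.4192  1.5512 -0.0015  1.4154] F [-0.2047  1.0562 -1.7747] w 0.05934035381374898
tool shift mm [296.2504 -68.9757   0.6105]
turn deg [-0.2081  0.0529 -0.1399]
```

Emit:
jog_arm --deltas '[[[20, -3, -3, 0, 0, 0, 45], [35, -8, -3, 0, 0, 0, 45], [40, -9, -3, 0, 0, 0, 45], [40, -9, -3, 0, 0, 0, 45], [40, -9, -3, 0, 0, 0, 45]]]'

```text
clock: 34.6
eef_pos: [0.5546, 0.0794, 0.289]
tool_rot: [0.712, 0.702, -0.005, -0.003]
ft_force: [0.4, 0.2, -1.6]
grip_width: 0.0591
```

Emit:
jog_arm --deltas '[[[40, -10, -2, 0, 0, 0, 45], [38, -10, -2, 0, 0, 0, 45], [25, -6, 0, 0, 0, 0, 45], [0, 0, 0, 0, 0, 0, 45]]]'

```text
clock: 35.0
eef_pos: [0.5245, 0.191, 0.2865]
tool_rot: [0.71, 0.704, -0.009, -0.006]
ft_force: [0.1, 0.2, -2.7]
grip_width: 0.0593
```

```bash
python3 go.py .5254 .2014 .20 0
```

```text
pos [0.5245 0.191  0.2865] clock 35.0 j [0.3472 0.3645 0.3177 1.5462 0.0036 1.9257] F [ 0.13    0.1917 -2.6523] w 0.05927811660864295
tool shift mm [10.8175  2.6911 86.3921]
turn deg [-1.2643  0.2461 -0.4434]
```

Emit:
jog_arm --deltas '[[[3, 1, 15, -1.2, 0.2, -0.4, 45], [4, 1, 20, 0, 0, 0, 45], [2, 0, 15, 0, 0, 0, 45], [0, 0, 0, 0, 0, 0, 45]]]'

```text
clock: 35.4
eef_pos: [0.5239, 0.1987, 0.2298]
tool_rot: [0.707, 0.708, -0.004, -0.001]
ft_force: [0.0, -0.7, -2.5]
grip_width: 0.0593
```

```bash
python3 go.py .5254 .2014 .098 0
```

```text
pos [0.5239 0.1987 0.2298] clock 35.4 j [ 0.3637  0.3689  0.1786  1.389  -0.0023  1.9332] F [ 0.0194 -0.7401 -2.5246] w 0.05927491144377169
tool shift mm [  3.4078   2.4405 131.7502]
turn deg [-0.4042  0.2957  0.0734]
```

Emit:
jog_arm --deltas '[[[2, 1, 15, -0.4, 0.2, 0, 45], [1, 0, 25, 0, 0, 0, 45], [0, 0, 25, 0, 0, 0, 45], [0, 0, 20, 0, 0, 0, 45], [0, 0, 0, 0, 0, 0, 45]]]'

```text
clock: 35.9
eef_pos: [0.5253, 0.1973, 0.1421]
tool_rot: [0.708, 0.706, -0.002, 0.001]
ft_force: [-0.2, -0.3, -1.3]
grip_width: 0.0591
```

```bash
python3 go.py .5254 .2014 .098 0
```

```text
pos [0.5253 0.1973 0.1421] clock 35.9 j [ 0.361   0.4141  0.0135  1.1723 -0.0032  1.9351] F [-0.2178 -0.2893 -1.3421] w 0.0591010800583935
tool shift mm [ 4.263   0.0913 44.1209]
turn deg [-0.0467  0.2165 -0.1844]
```

Emit:
jog_arm --deltas '[[[3, 0, 9, 0, 0.2, -0.2, 45], [2, 0, 12, 0, 0, 0, 45], [0, 0, 9, 0, 0, 0, 45], [0, 0, 3, 0, 0, 0, 45], [0, 0, 0, 0, 0, 0, 45]]]'

```text
clock: 36.4
eef_pos: [0.5277, 0.2023, 0.1097]
tool_rot: [0.707, 0.707, 0.002, 0.001]
ft_force: [-0.3, -0.0, -0.9]
grip_width: 0.0588
```

```bash
python3 go.py .5254 .2014 .098 0
```

```text
pos [0.5277 0.2023 0.1097] clock 36.4 j [ 0.3661  0.4437 -0.0306  1.0927 -0.0001  1.9379] F [-0.2876 -0.0244 -0.8748] w 0.058825518546143034
tool shift mm [-0.9409 -2.3494 11.7018]
turn deg [ 0.2074 -0.0761 -0.0521]
```

Emit:
jog_arm --deltas '[[[0, -2, 3, 0.2, 0, 0, 45], [0, -2, 3, 0, 0, 0, 45], [0, 0, 2, 0, 0, 0, 45], [0, 0, 0, 0, 0, 0, 45]]]'

```text
clock: 36.8
eef_pos: [0.5241, 0.2028, 0.1023]
tool_rot: [0.707, 0.707, 0.001, -0.0]
ft_force: [0.1, 1.2, -1.5]
grip_width: 0.0589
```

```bash
python3 go.py .5254 .2014 .098 0
```

```text
pos [0.5241 0.2028 0.1023] clock 36.8 j [ 0.3685  0.4455 -0.0488  1.0739  0.0012  1.9399] F [ 0.0752  1.1915 -1.5266] w 0.05889836799524609
tool shift mm [-1.3696  1.2745  4.3356]
turn deg [ 0.1158 -0.1207 -0.0365]
```

Emit:
jog_arm --deltas '[[[-1, 1, 2, 0, 0, 0, 45], [-0.5, 0, 1.5, 0, 0, 0, 45], [0, 0, 0, 0, 0, 0, 45]]]'

```text
clock: 37.1
eef_pos: [0.5255, 0.2013, 0.0989]
tool_rot: [0.707, 0.707, 0.002, 0.0]
ft_force: [-0.3, -1.0, -1.7]
grip_width: 0.059
```

```bash
python3 go.py .5254 .2014 .098 0
```

```text
pos [0.5255 0.2013 0.0989] clock 37.1 j [ 0.3651  0.4493 -0.0524  1.0657  0.0012  1.9365] F [-0.299  -1.0336 -1.6975] w 0.05897810337238835
tool shift mm [ 0.1305 -0.0569  0.9207]
turn deg [ 0.1589 -0.137  -0.0344]
```

Emit:
jog_arm --deltas '[[[0, 0, 0.8, 0, 0, 0, 45], [0, 0, 0.6, 0, 0, 0, 45], [0, 0, 0, 0, 0, 0, 45]]]'

```text
clock: 37.4
eef_pos: [0.5258, 0.2014, 0.0982]
tool_rot: [0.707, 0.707, 0.002, 0.0]
ft_force: [0.0, 0.0, -2.1]
grip_width: 0.0589
```

Emit:
jog_arm --deltas '[[[0, 0, 0, 0, 0, 0, 62], [0, 0, 0, 0, 0, 0, 70], [0, 0, 0, 0, 0, 0, 78], [0, 0, 0, 0, 0, 0, 80]]]'

```text
clock: 37.8
eef_pos: [0.5266, 0.2017, 0.0988]
tool_rot: [0.707, 0.707, 0.003, 0.001]
ft_force: [-0.1, -0.7, -0.2]
grip_width: 0.0797
```

Emit:
jog_arm --deltas '[[[0, 0, -12, 0, 0, 0, 80], [0, 0, -30, 0, 0, 0, 80], [0, 0, -40, 0, 0, 0, 85], [0, 0, -45, 0, 0, 0, 85], [0, 0, -45, 0, 0, 0, 85]]]'

```text
clock: 38.3
eef_pos: [0.5214, 0.1994, 0.2716]
tool_rot: [0.707, 0.707, -0.004, -0.002]
ft_force: [1.2, 0.7, -0.1]
grip_width: 0.0847
```

Emit:
jog_arm --deltas '[[[0, 0, -10, 0, 0, 0, 85], [0, 0, 0, 0, 0, 0, 85]]]'

```text
clock: 38.5
eef_pos: [0.5246, 0.2006, 0.2924]
tool_rot: [0.707, 0.707, 0.004, 0.001]
ft_force: [-0.1, -0.2, -0.7]
grip_width: 0.0848
```

```bash
python3 go.py .477 -.0885 .29 90;python3 - <<'E'
from h import *
for c in ("scene","top"): camera(c); print(fit("dredger_mid",c,.006))
E
```

```text
pos [0.5246 0.2006 0.2924] clock 38.5 j [0.3645 0.3456 0.3058 1.5232 0.0012 1.9361] F [-0.1193 -0.1954 -0.7462] w 0.08477472133091916
tool shift mm [-289.0931  -47.4365    0.9346]
turn deg [  0.4829   0.1354 -90.0431]
(array([0.5256, 0.203 , 0.0759]), np.float64(0.9207344379758173))
(array([0.5247, 0.2024, 0.0119]), np.float64(0.9562638991845812))
```

Dredger is back where it was. Now the cups.

Emit:
jog_arm --deltas '[[[-25, -3, -4, 0, 0, 0, 85], [-42, -6, -4, 0, 0, 0, 85], [-44, -7, -4, 0, 0, 0, 85], [-44, -7, -4, 0, 0, 0, 85], [-44, -7, -3, 0, 0, 0, 85]]]'

```text
clock: 39.2
eef_pos: [0.4889, -0.0003, 0.296]
tool_rot: [0.703, 0.711, -0.008, -0.007]
ft_force: [1.7, 0.0, 0.3]
grip_width: 0.0852
```

Emit:
jog_arm --deltas '[[[-42, -7, -3, 0, 0, 0, 85], [-30, -5, 0, 0, 0, 0, 85], [0, 0, 0, 0, 0, -8, 85], [0, 0, 0, 0, 0, -8.5, 85], [0, 0, 0, 0, 0, -8.5, 85]]]'

```text
clock: 39.7
eef_pos: [0.4707, -0.0813, 0.2908]
tool_rot: [0.531, 0.847, -0.011, -0.017]
ft_force: [0.9, 0.2, -0.5]
grip_width: 0.085
```

Emit:
jog_arm --deltas '[[[0, 0, 0, 0, 0, -8.5, 85], [0, 0, 0, 0, 0, -8.5, 85], [0, 0, 0, 0, 0, -8.5, 85], [0, 0, 0, 0, 0, -8.5, 85], [0, 0, 0, 0, 0, -8.5, 85]]]'

```text
clock: 40.2
eef_pos: [0.4655, -0.0812, 0.281]
tool_rot: [0.183, 0.983, -0.004, -0.03]
ft_force: [-0.2, -0.2, 0.8]
grip_width: 0.0851
```

Emit:
jog_arm --deltas '[[[0, 0, 0, 0, 0, -8.5, 85], [0, 0, 0, 0, 0, -8.5, 85], [0, 0, 0, 0, 0, 0, 85]]]'

```text
clock: 40.5
eef_pos: [0.4624, -0.0807, 0.2754]
tool_rot: [0.034, 0.999, 0.001, -0.036]
ft_force: [0.5, 0.2, -0.6]
grip_width: 0.0848
```

```bash
python3 go.py .477 -.0885 .19 90
```

```text
pos [ 0.4624 -0.0807  0.2754] clock 40.5 j [-0.1685  0.223   0.0938  1.5129 -0.0067 -0.0995] F [ 0.4776  0.1523 -0.5582] w 0.08478189133962391
tool shift mm [-21.1823  -6.7992  84.0991]
turn deg [ 0.1648 -4.106  -3.934 ]
```

Emit:
jog_arm --deltas '[[[-3, -2, 3, 0, -2, -2, 85], [-4, -3, 5, 0, -2, -2, 85], [-4, -3, 15, 0, 0, 0, 85], [-3, -1, 20, 0, 0, 0, 85], [0, 0, 0, 0, 0, 0, 85]]]'

```text
clock: 41.0
eef_pos: [0.4726, -0.0895, 0.225]
tool_rot: [0.006, 1.0, 0.002, -0.005]
ft_force: [-0.8, 0.2, -0.3]
grip_width: 0.0852
```

```bash
python3 go.py .477 -.0885 .18 90
```

```text
pos [ 0.4726 -0.0895  0.225 ] clock 41.0 j [-0.189   0.2149 -0.0447  1.3224  0.0029 -0.1765] F [-0.8165  0.1546 -0.2761] w 0.08518411897487745
tool shift mm [-4.8764  0.8733 44.9634]
turn deg [ 0.279  -0.6039 -0.7183]
```

Emit:
jog_arm --deltas '[[[-2, 0.5, 12, 0.2, -0.5, -0.6, 85], [-1, 0, 20, 0, 0, 0, 85], [0, 0, 25, 0, 0, 0, 85], [0, 0, 25, 0, 0, 0, 85], [0, 0, 0, 0, 0, 0, 85]]]'

```text
clock: 41.5
eef_pos: [0.4745, -0.0885, 0.1414]
tool_rot: [0.006, 1.0, 0.001, -0.002]
ft_force: [-0.3, -0.4, -0.3]
grip_width: 0.0849
```

```bash
python3 go.py .478 -.0885 .1055 90
```

```text
pos [ 0.4745 -0.0885  0.1414] clock 41.5 j [-0.1851  0.2703 -0.1988  1.1061  0.001  -0.1724] F [-0.2943 -0.361  -0.3481] w 0.08494720647229978
tool shift mm [-3.6457  0.0203 35.8667]
turn deg [ 0.0996 -0.238  -0.7254]
```

Emit:
jog_arm --deltas '[[[-1.5, 0, 12, 0, 0, -0.6, 85], [0, 0, 12, 0, 0, 0, 85], [0, 0, 8, 0, 0, 0, 85], [0, 0, 2, 0, 0, 0, 85], [0, 0, 0, 0, 0, 0, 85]]]'

```text
clock: 42.0
eef_pos: [0.4781, -0.0888, 0.108]
tool_rot: [0.002, 1.0, 0.001, -0.0]
ft_force: [-0.0, 0.6, 0.5]
grip_width: 0.0849
```

```bash
python3 go.py .478 -.0885 .1055 90
```

```text
pos [ 0.4781 -0.0888  0.108 ] clock 42.0 j [-0.1843  0.3065 -0.2445  1.0202  0.001  -0.1803] F [-0.0099  0.6325  0.4538] w 0.08493062681687699
tool shift mm [0.1475 0.2923 2.5185]
turn deg [ 0.0621 -0.0113 -0.2262]
```

Emit:
jog_arm --deltas '[[[0, 0, 2, 0, 0, 0, 80], [0, 0, 0, 0, 0, 0, 70], [0, 0, 0, 0, 0, 0, 60], [0, 0, 0, 0, 0, 0, 50], [0, 0, 0, 0, 0, 0, 40]]]'

```text
clock: 42.5
eef_pos: [0.4801, -0.0893, 0.1083]
tool_rot: [0.002, 1.0, -0.0, 0.002]
ft_force: [-0.7, 0.4, -1.1]
grip_width: 0.0562
```

Emit:
jog_arm --deltas '[[[0, 0, 0, 0, 0, 0, 40], [0, 0, 0, 0, 0, 0, 40], [0, 0, 0, 0, 0, 0, 40]]]'

```text
clock: 42.8
eef_pos: [0.4796, -0.0892, 0.108]
tool_rot: [0.002, 1.0, 0.0, 0.002]
ft_force: [-0.5, 0.4, 0.6]
grip_width: 0.0563
```

Emit:
jog_arm --deltas '[[[0, 0, -12, 0, 0, 0, 40], [0, 0, -30, 0, 0, 0, 40], [0, 0, -45, 0, 0, 0, 40], [0, 0, -45, 0, 0, 0, 40], [0, 0, -45, 0, 0, 0, 40]]]'

```text
clock: 43.3
eef_pos: [0.4736, -0.0881, 0.2856]
tool_rot: [0.002, 1.0, 0.002, -0.007]
ft_force: [1.6, 0.3, -1.1]
grip_width: 0.0562
```

Emit:
jog_arm --deltas '[[[0, 0, -35, 0, 0, 0, 40], [0, 0, 0, 0, 0, 0, 40]]]'

```text
clock: 43.5
eef_pos: [0.4763, -0.0886, 0.3308]
tool_rot: [0.002, 1.0, 0.001, 0.0]
ft_force: [0.9, -0.9, -0.9]
grip_width: 0.0564
```

```bash
python3 go.py .4503 .2051 .33 90
```

```text
pos [ 0.4763 -0.0886  0.3308] clock 43.5 j [-0.1847  0.19    0.1966  1.5776  0.0012 -0.1806] F [ 0.8662 -0.944  -0.8643] w 0.05635502937123991
tool shift mm [ 27.1719 293.6061   1.1606]
turn deg [ 0.0674  0.0025 -0.2349]
```

Emit:
jog_arm --deltas '[[[2, 20, -3, 0, 0, 0, 40], [3, 35, -4, 0, 0, 0, 40], [3, 40, -4, 0, 0, 0, 40], [3, 40, -4, 0, 0, 0, 40], [3, 40, -4, 0, 0, 0, 40]]]'

```text
clock: 44.0
eef_pos: [0.4625, 0.0869, 0.3511]
tool_rot: [0.008, 1.0, -0.0, 0.001]
ft_force: [0.9, -0.0, -1.0]
grip_width: 0.0559
```

Emit:
jog_arm --deltas '[[[3, 40, -4, 0, 0, 0, 40], [3, 35, -3, 0, 0, 0, 40], [2, 20, 0, 0, 0, 0, 40], [0, 0, 0, 0, 0, 0, 40]]]'

```text
clock: 44.4
eef_pos: [0.4528, 0.1899, 0.357]
tool_rot: [0.004, 1.0, -0.0, -0.001]
ft_force: [-0.1, -0.3, -0.9]
grip_width: 0.056
```

```bash
python3 go.py .452 .2051 .23 90
```

```text
pos [0.4528 0.1899 0.357 ] clock 44.4 j [0.397  0.2088 0.2873 1.6513 0.0002 0.4059] F [-0.1114 -0.2565 -0.8895] w 0.056016975982987535
tool shift mm [  0.6629  15.2593 127.0114]
turn deg [-0.0341 -0.1158 -0.5101]
```

Emit:
jog_arm --deltas '[[[0, 5, 15, 0, 0, -0.4, 40], [0, 5, 30, 0, 0, 0, 40], [0, 3, 35, 0, 0, 0, 40], [0, 0, 25, 0, 0, 0, 40], [0, 0, 0, 0, 0, 0, 40]]]'

```text
clock: 44.9
eef_pos: [0.4516, 0.2004, 0.2483]
tool_rot: [0.001, 1.0, -0.002, -0.001]
ft_force: [-1.4, -0.7, -0.8]
grip_width: 0.0558
```

```bash
python3 go.py .452 .2051 .21 90
```

```text
pos [0.4516 0.2004 0.2483] clock 44.9 j [ 0.4188  0.2248  0.0288  1.3782 -0.002   0.4206] F [-1.4049 -0.7329 -0.8189] w 0.05583738873592255
tool shift mm [-0.5004  4.8332 38.2805]
turn deg [-0.1818 -0.1327 -0.1028]
```

Emit:
jog_arm --deltas '[[[0, 3, 8, -0.1, 0, 0, 40], [0, 2, 10, 0, 0, 0, 40], [0, 0, 8, 0, 0, 0, 40], [0, 0, 0, 0, 0, 0, 40]]]'

```text
clock: 45.3
eef_pos: [0.4532, 0.2047, 0.2235]
tool_rot: [0.002, 1.0, -0.0, 0.001]
ft_force: [-0.2, -0.2, -1.3]
grip_width: 0.0561
```

```bash
python3 go.py .452 .2051 .111 90
```

```text
pos [0.4532 0.2047 0.2235] clock 45.3 j [ 0.4247  0.2377 -0.0193  1.3125 -0.0006  0.4288] F [-0.1566 -0.1529 -1.3265] w 0.05613686044267986
tool shift mm [  1.3213   0.3745 112.4809]
turn deg [-0.0004  0.0831 -0.2355]
```

Emit:
jog_arm --deltas '[[[1, 0, 10, 0, 0, 0, 40], [0, 0, 15, 0, 0, 0, 40], [0, 0, 18, 0, 0, 0, 40], [0, 0, 10, 0, 0, 0, 40], [0, 0, 0, 0, 0, 0, 40]]]'

```text
clock: 45.8
eef_pos: [0.4539, 0.2055, 0.1698]
tool_rot: [0.002, 1.0, 0.001, 0.003]
ft_force: [-0.8, 0.7, -0.6]
grip_width: 0.0562
```

```bash
python3 go.py .452 .2051 .111 90
```

```text
pos [0.4539 0.2055 0.1698] clock 45.8 j [ 0.4256  0.2677 -0.1232  1.1729 -0.0007  0.4296] F [-0.7528  0.6972 -0.6259] w 0.05621218804085148
tool shift mm [ 2.2847 -0.5507 58.8206]
turn deg [ 0.1302  0.3844 -0.2289]
```

Emit:
jog_arm --deltas '[[[2, 0, 10, 0, 0.3, 0, 40], [1, 0, 15, 0, 0, 0, 40], [0, 0, 15, 0, 0, 0, 40], [0, 0, 6, 0, 0, 0, 40], [0, 0, 0, 0, 0, 0, 40]]]'

```text
clock: 46.3
eef_pos: [0.4526, 0.2066, 0.1237]
tool_rot: [0.002, 1.0, 0.002, 0.003]
ft_force: [0.4, -0.0, -1.1]
grip_width: 0.0565
```

```bash
python3 go.py .452 .2051 .111 90
```

```text
pos [0.4526 0.2066 0.1237] clock 46.3 j [ 0.4271  0.3058 -0.1997  1.0587  0.0019  0.431 ] F [ 0.3654 -0.0237 -1.14  ] w 0.05653025249412551
tool shift mm [ 0.6238 -1.5829 12.6619]
turn deg [ 0.2577  0.2972 -0.2212]
```

Emit:
jog_arm --deltas '[[[0.5, -1.5, 4, 0.2, 0.2, 0, 40], [0, -1, 4, 0, 0, 0, 40], [0, 0, 2, 0, 0, 0, 40], [0, 0, 0, 0, 0, 0, 40]]]'

```text
clock: 46.7
eef_pos: [0.4534, 0.2045, 0.1147]
tool_rot: [0.002, 1.0, 0.001, 0.002]
ft_force: [-0.6, -0.1, -1.0]
grip_width: 0.0561
```

```bash
python3 go.py .452 .2051 .111 90
```

```text
pos [0.4534 0.2045 0.1147] clock 46.7 j [ 0.4237  0.3156 -0.2116  1.0386  0.0001  0.4276] F [-0.5668 -0.1323 -1.0053] w 0.056060781931367425
tool shift mm [1.425  0.5519 3.7297]
turn deg [ 0.1224  0.2571 -0.2208]
```

Emit:
jog_arm --deltas '[[[1.5, 0.5, 1.5, 0, 0.2, 0, 40], [0.5, 0, 1.5, 0, 0, 0, 40], [0, 0, 0, 0, 0, 0, 40]]]'

```text
clock: 47.0
eef_pos: [0.4517, 0.2053, 0.1121]
tool_rot: [0.002, 1.0, 0.001, 0.001]
ft_force: [0.2, -0.3, -0.9]
grip_width: 0.0563
```

```bash
python3 go.py .452 .2051 .111 90
```

```text
pos [0.4517 0.2053 0.1121] clock 47.0 j [ 0.4255  0.3176 -0.2165  1.034   0.0017  0.4294] F [ 0.1919 -0.2563 -0.8848] w 0.05627683738742657
tool shift mm [-0.3314 -0.1559  1.0924]
turn deg [ 0.155   0.101  -0.2269]
```

Emit:
jog_arm --deltas '[[[0, 0, 0.7, 0, 0, 0, 40], [0, 0, 0.6, 0, 0, 0, 40], [0, 0, 0, 0, 0, 0, 40]]]'

```text
clock: 47.3
eef_pos: [0.4518, 0.2054, 0.1109]
tool_rot: [0.002, 1.0, 0.001, 0.001]
ft_force: [0.5, -0.7, -1.1]
grip_width: 0.0561
```

Emit:
jog_arm --deltas '[[[0, 0, 0, 0, 0, 0, 60], [0, 0, 0, 0, 0, 0, 70], [0, 0, 0, 0, 0, 0, 80], [0, 0, 0, 0, 0, 0, 85], [0, 0, 0, 0, 0, 0, 85]]]'

```text
clock: 47.8
eef_pos: [0.4523, 0.2056, 0.1114]
tool_rot: [0.002, 1.0, 0.002, 0.002]
ft_force: [-0.1, -0.2, -0.1]
grip_width: 0.0849
```

Emit:
jog_arm --deltas '[[[0, 0, -12, 0, 0, 0, 85], [0, 0, -30, 0, 0, 0, 85], [0, 0, -45, 0, 0, 0, 85], [0, 0, -45, 0, 0, 0, 85], [0, 0, -45, 0, 0, 0, 85]]]'

```text
clock: 48.3
eef_pos: [0.4473, 0.203, 0.2899]
tool_rot: [0.002, 1.0, -0.002, -0.006]
ft_force: [0.6, 1.0, -0.2]
grip_width: 0.0851
```

Emit:
jog_arm --deltas '[[[10, 10, -30, 0, 0, 0, 85], [30, 30, -10, 0, 0, 0, 85], [40, 40, 0, 0, 0, 0, 85], [35, 35, 0, 0, 0, 0, 85], [0, 0, 0, 0, 0, 0, 85]]]'

```text
clock: 48.8
eef_pos: [0.3371, 0.3198, 0.346]
tool_rot: [0.005, 1.0, 0.006, 0.004]
ft_force: [-0.4, -1.0, -0.4]
grip_width: 0.0849
```

```bash
python3 go.py .452 .2051 .111 90
python3 - <<'E'
from h import *
for c in ("scene","top"):
    im=camera(c)
    for n in P: print(c,n,fit(n,c,.006))
    if c=="scene": cv2.imwrite("pics/s10.png",cv2.resize(im[100:400,180:500,::-1],(640,600)))
    else: cv2.imwrite("pics/t10.png",cv2.resize(im[150:330,140:500,::-1],(800,400),interpolation=cv2.INTER_CUBIC))
E
```

```text
pos [0.3371 0.3198 0.346 ] clock 48.8 j [0.7578 0.1382 0.173  1.5913 0.0019 0.7669] F [-0.4009 -1.0315 -0.4201] w 0.08492838032947388
tool shift mm [-113.8932 -116.2647  234.7676]
turn deg [ 0.6438  0.5125 -0.5202]
scene cherry_glass_mid (array([ 0.5564, -0.2951,  0.011 ]), np.float64(0.9686591637474845))
scene tin_mid (array([0.6027, 0.0721, 0.0624]), np.float64(0.8302398784326496))
scene dredger_mid (array([0.5255, 0.2027, 0.0736]), np.float64(0.9167819439388424))
scene spray_can_mid (array([0.4405, 0.0671, 0.0729]), np.float64(0.9244852101521347))
scene cups_mid (array([0.4481, 0.2017, 0.0748]), np.float64(0.8588218431990827))
scene shaker_mid (array([0.5205, 0.066 , 0.0765]), np.float64(0.8922290021536252))
top cherry_glass_mid (array([ 0.5568, -0.2876,  0.0339]), np.float64(0.951400195376099))
top tin_mid (array([ 0.605 ,  0.0744, -0.0092]), np.float64(0.9670265538371754))
top dredger_mid (array([0.5249, 0.204 , 0.015 ]), np.float64(0.9480401782342723))
top spray_can_mid (array([0.4442, 0.075 , 0.0633]), np.float64(0.9715507461384065))
top cups_mid (array([0.4514, 0.2058, 0.0136]), np.float64(0.9512377626738168))
top shaker_mid (array([0.5236, 0.0727, 0.0346]), np.float64(0.9661768782922096))
```

View pics/s10.png

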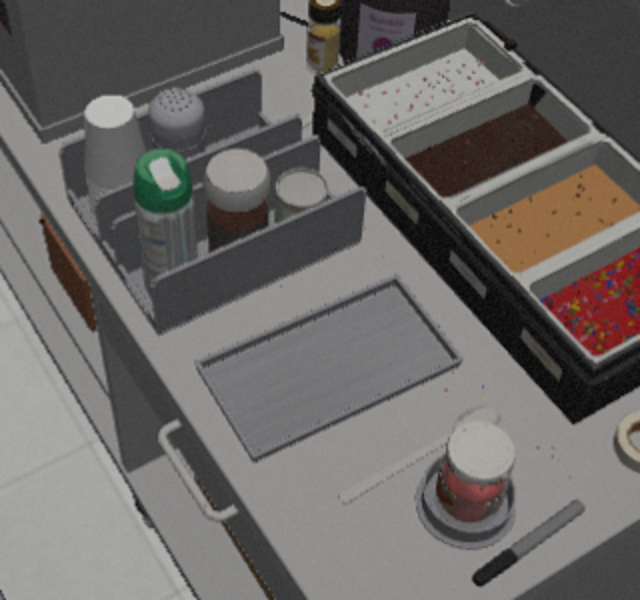

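View pics/t10.png

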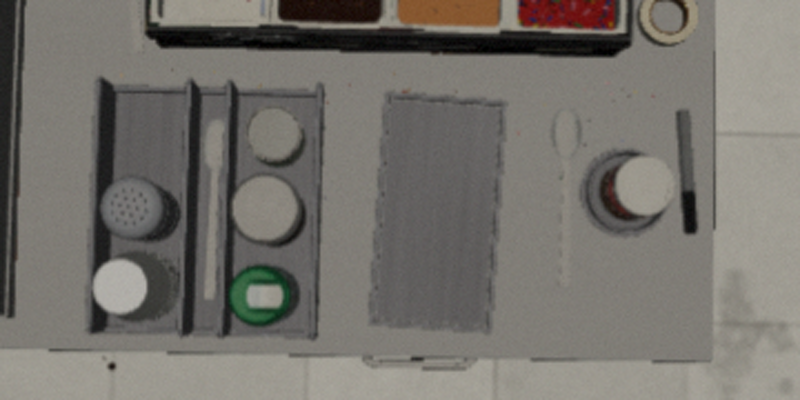

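Everything stands upright. The cups are within about 2 mm of where they started and the dredger within about 1–3 mm. I'll hand in.

```bash
python3 -c "
from workcell import *
print(job_done())"
```

```text
the job is handed in; nothing more can be done
None
```

The job is done and handed in at about 49 s on the clock. I took the cups and then the dredger from the left lane and stood them on the side tray. I lifted the jar out along the lane and lowered it into the stand until it stopped sinking, then let go. Then I put the dredger back in the middle place and the cups in front.

**Last checks (final pictures from both cameras):**
- **Upright:** everything stands upright, the jar sits inside the stand's rim, the tray is empty, and the gripper is clear of everything.
- **Dredger:** within about 1–3 mm of where it started.
- **Cups:** about 1–2 mm further back than where they started.
- **Right lane:** tin, shaker and spray can measure within about 3 mm of their starting places, which is about the measuring error. I never touched them.

**Checks that disagreed:**
- **Jar and stand position:** the two cameras differ by several millimetres sideways on the jar (top camera y = -0.288, scene camera y = -0.295). The gripper pose at release was y = -0.291.
- **Spray can and shaker:** the two cameras also differ by 4–8 mm on these, but they did so in the first pictures too.
- **Jar, first scene-camera fit:** it was wrong, so I used the top camera there.

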